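# Assemble the filter unit on its suction base

### The arm

A 6-joint arm with a two-finger parallel gripper is mounted at the origin on the work surface. World frame = base frame: x ahead of the robot, y to its left, z up, the work surface at z = 0. Lengths are in mm, angles in rad, forces in N, time in s.
With the tool pointing down it reaches from about 350 to 725 mm from the base axis. Payload 6 kg.
Tool frame: the origin (TCP) lies on the centre line of the jaws, within the pads' length; the fingertips stand 8 mm ahead of it and the grasp point (between the pads) lies 11 mm behind it; y points along the fingers, z is the direction in which the jaws open and shut, and the axes are right-handed (so a half turn about y gives the same grasp; the last joint's range is limited). The gripper opens to 85 mm and grips with 20 to 120 N. Pads are 22 mm wide; open, the fingers measure 114 mm over their backs; the gripper's body (76 mm by 85 mm) begins 54 mm behind the grasp point. The pads swing forward as they close: fully open they stand 13 mm farther back than shut.
Start: joints at [1.472, 0.04, 0.085, 0, -1.615, -0.334], TCP at [251.621, 544.666, 239.261] pointing down, gripper open.
Joint ranges: [-2.56, 2.56], [-1.29, 2.01], [-1.08, 1.49], [-3.29, 1.98], [-2.81, -0.18], [-2.99, 2.99]. Speed limits (rad/s): [2.57, 2.57, 3.01, 3.14, 3.14, 3.14].

### API

Orientations are given as a unit quaternion [w, x, y, z].
In Python, from cell import arm, eyes, job, finder gives the robot as it stands.
- The arm moves only by the tool arm_command, never from a script. Its argument "plan" is a list that holds one entry, the list of rows, each a list of 7 numbers: the turn, a rotation vector about the tool's x, y, z in degrees, then the shift along the tool's x, y, z in mm, then the finger opening in mm, from 0 to 85.4. A call has 1 to 5 rows; each row is the pose to reach, as a shift and turn from the pose commanded when the call began, along the tool's axes at that moment; what a row does not reach only later rows make up. A row lasts 1/12 s, in which the tool goes at most 41.7 mm and 7.16 degrees, less where a joint would pass 70% of its speed; a pose out of reach is approached as far as the arm can. A call with a gripper value outside its range is refused whole. The fingers move at their own pace and stop on an object; the grip force is fixed at half the most. Time passes only in rows, so rows that repeat a pose let the fingers close. It gives the time, the measured TCP pose, the force and the opening at its end, in the units of the state.
- arm.state(): the state, without advancing time (a new reading comes with each control period).
- eyes.grab_frame(name): name is "side" or "top"; returns the picture (384x512x3 uint8, blue, green, red); there is no depth.
- eyes.calibration(name): a dict with "fx", "fy", "cx", "cy" (pixels), "camera_from_world" (4x4, takes a point from world to camera coordinates). Camera axes: x right, y down, z forward; pixel columns grow to the right and rows downward; lengths in mm; the calibration is good to about 2 mm. A picture is of the moment at which its call begins. calibration takes no time and is no camera call.
- job.close_job(): hands the job in, once; it reports no verdict.
Trained networks look in the newest picture that a camera, given by its name, has taken for a name from the list of things; names that differ only in an ending like _2 or _b are one class to them, and where a whole thing is asked for, a point or a joint stands for the part that bears it (a point fixed in the world has none). Each returns a list of dicts, best first, with "conf" (0 to 1); they miss things now and then, are a little off and sometimes report something else, mostly with a low value. They report only what shows in the picture. A call takes as long as a camera call.
- finder.search_frame(camera, query): "box" ([left, top, right, bottom] in pixels, round what is visible of it).
- finder.regions_of(camera, query): "mask" (384x512 bool, what is visible of it) and "box" ([left, top, right, bottom] in pixels, round what is visible of it).
- finder.tip_of(camera, query): "xy" ([column, row] in pixels: a listed point, or the origin of a listed thing).
The state is a dict: "time": time; "q": joint angles; "qd": joint speeds; "joint_efforts": joint torques, N m; "eef_pos": TCP position; "tcp_rot": TCP orientation; "wrist_force": force on the tool from outside, world axes, zero at the start; "torque": the same for the moment, N m; "opening": finger opening in mm.
Only numpy, scipy, OpenCV 4.12 (cv2) and the standard library are available. Lean on these libraries where they do the work, as an engineer would, in place of code of your own. Each camera call takes 0.05 s, during which the arm holds its last target.

### The job

Put the filter unit together on the suction base, in this order: the perforated support screen into the base's collar, the white sealing ring onto the screen, the taller of the two dark grey funnels into the ring, and last the knobbed lid onto that funnel, each part straight and fully down before the next one follows. Leave the shorter funnel and the amber jar standing where they are.

Things in the scene. Friction and masses are not known exactly. Their poses are not given: they have to be found in the camera images.
- base: Suction base of the filter unit, fixed to the worktop: a round steel block 96 mm across and 34 mm high with a narrower upright collar on top (56 mm outside, bore 48 mm wide and 12 mm deep, open upward) and a short hose nipple out of one side, along its +x, reaching 68 mm from the axis 16 mm above the worktop. Origin on the axis at the underside; the collar's top rim is 50 mm above it. With the screen fully down in it, the screen's origin lies 42 mm above the base's origin.
- screen: Perforated support screen, loose, steel, z up, 24 mm high in all: a tapered foot (34 mm across at the bottom, 42 mm at the top, 8 mm high), above it a disc 58 mm across (8 to 18 mm above the origin), and on top a raised, tapered middle 40 mm wide at its root, 6 mm high, with rows of small dark holes. Origin at the centre of the underside of the foot. The foot goes into the base's collar and the disc rests on the collar's rim.
- ring: Sealing ring, loose, white rigid plastic: 58 mm outside, hole 48 mm, 20 mm high, the same either way up. Origin on the axis at its underside (as it lies at the start; keep that side down). It goes around the raised middle of the screen and lies on the screen's disc, its origin then 18 mm above the screen's.
- tall_funnel: The taller of two dark grey open funnels (straight-sided cups), loose, z up, 100 mm high: tapered foot (34 to 42 mm across, 8 mm high), a flange 58 mm across (8 to 14 mm), then a straight tube 54 mm outside, 48 mm inside, up to the open rim. Origin at the centre of the underside of the foot. The foot goes into the ring and the flange rests on the ring, the funnel's origin then 12 mm above the ring's underside and 30 mm above the screen's origin.
- short_funnel: The shorter dark grey open funnel, loose: the same shape and widths but only 55 mm high. Not used: it stays where it stands. Origin at the centre of its underside.
- lid: Lid of the funnel, loose, z up, 36 mm high in all: tapered steel plug below (32 to 40 mm across, 8 mm high), steel disc 60 mm across (8 to 14 mm), upright black round knob on top 20 mm across (14 to 36 mm). Origin at the centre of the underside of the plug. The plug goes into the funnel's mouth and the disc rests on its rim, the lid's origin then 92 mm above the funnel's.
- bottle: Bystander: loose amber jar with a blue cap, 56 mm across, 85 mm high, standing upright; stays where it is. Origin at the centre of its underside.
- rack: Bystander, fixed: white rack of red-capped tubes, 92 mm (x) by 71 mm (y), 55 mm high with the tubes. Origin at the centre of its underside.
- dishes: Bystander, fixed: stack of three pale round culture dishes with orange filling, 60 mm across, 45 mm high. Origin at the centre of its underside.
- tipbox: Bystander, fixed: white box of pipette tips with a green top, 70 mm (x) by 100 mm (y), 50 mm high. Origin at the centre of its underside.

How it is judged (in metres and radians):
On the way, in this order (a step that is already met when the one before it is completed fails the run):
1. the perforated screen sits in the collar of the suction base (horizontal distance between screen and base below 0.008 m and z of screen in the frame of base between 0.038 and 0.046 m and angle between screen's own z axis and vertical below 0.12 rad and linear speed of screen below 0.03 m/s), for 0.2 s.
2. the white ring lies flat on the screen (all of step 1 and horizontal distance between ring and screen below 0.008 m and z of ring in the frame of screen between 0.014 and 0.022 m and linear speed of ring below 0.03 m/s and angle between the z axis of ring and the z axis of base, either way round below 0.12 rad), for 0.2 s.
3. the tall funnel stands in the ring (all of step 2 and horizontal distance between tall_funnel and screen below 0.008 m and z of tall_funnel in the frame of screen between 0.026 and 0.034 m and angle between tall_funnel's own z axis and vertical below 0.12 rad and linear speed of tall_funnel below 0.03 m/s), for 0.2 s.
4. the lid is on the tall funnel (all of step 3 and horizontal distance between lid and tall_funnel below 0.008 m and z of lid in the frame of tall_funnel between 0.088 and 0.096 m and angle between lid's own z axis and vertical below 0.12 rad and linear speed of lid below 0.03 m/s), for 0.2 s.
At the end, for the whole second after the job is handed in: Screen, ring, tall funnel and lid stacked on the base: each within 8 mm of the axis of the part below (funnel: of the screen), 16 mm of the base's, at seated height within 4 mm, within 0.12 rad of upright, at rest. Short funnel and jar upright, within 30 mm of their start (all of step 4 and horizontal distance between each of ring, tall_funnel, lid and base below 0.016 m and angular speed of each of screen, ring, tall_funnel, lid below 0.2 rad/s and distance of each of short_funnel, bottle from where it was at the start of the episode below 0.03 m and angle between each of short_funnel, bottle's own z axis and vertical below 0.2 rad); the robot touches nothing.
It fails at once if the short funnel or the amber jar is pushed away or knocked over (distance of any of short_funnel, bottle from where it was at the start of the episode above 0.03 m or angle between any of short_funnel, bottle's own z axis and vertical above 0.5 rad).
It also fails if it takes over 106 s, if anything falls off the work surface, if the arm or the gripper's body presses on something with over 40 N, if the wrist force passes 120 N, or if a joint passes its speed limit or range.

## Working session

There is one attempt and no reset: what is moved stays moved. The work goes in short steps, Python scripts to look and compute and a tool call to move; the robot and the scene stay as the last step left them, time stands still between calls to the robot, and variables do not carry over. Pictures are saved under pics/ and viewed, and the job is handed in when it is done.

Besides the shell and the picture viewer there is one more tool, called after "Call:" as a command line: name --argument value ..., lists and objects as JSON in quotes. arm_command: Moves the arm, as the interface text tells. Its arguments: {"type":"object","properties":{"plan":{"type":"array"}},"required":["plan"]}

```bash
mkdir -p pics; ls; python3 - <<'E'
from cell import arm, eyes, job, finder
import cv2, numpy as np
print(arm.state())
for n in ("side","top"):
    im=eyes.grab_frame(n); cv2.imwrite(f"pics/{n}0.png",im)
    print(n,eyes.calibration(n))
E
```

```text
pics
{'time': 0.0, 'q': array([ 1.47168278e+00,  4.08109842e-02,  8.37728389e-02, -4.96050851e-04,
       -1.61550515e+00, -3.33698840e-01]), 'qd': array([-0.00050684, -0.00143728, -0.00025211,  0.0006126 , -0.00027343,
        0.00104327]), 'joint_efforts': array([-1.17545387e-03, -3.68210292e+01,  3.47422278e+01,  6.93264663e+00,
       -5.36211475e-03, -1.00261644e-05]), 'eef_pos': array([251.43628361, 544.41117058, 238.25207686]), 'tcp_rot': array([ 0.15192486, -0.1517214 , -0.68998127,  0.69124908]), 'wrist_force': array([-0.85726425,  0.46062971, -0.44517093]), 'torque': array([-0.01631587,  0.00274885,  0.01863191]), 'opening': 85.45491085688657}
side {'fx': 353.27009272648917, 'fy': 353.27009272648917, 'cx': 249.89216877832382, 'cy': 191.71528602372868, 'camera_from_world': array([[ 9.44118915e-01, -3.29353955e-01, -1.28626241e-02,
        -5.09565214e+02],
       [-2.44664718e-01, -6.74133391e-01, -6.96909855e-01,
         1.60654507e+02],
       [ 2.20858893e-01,  6.61112806e-01, -7.17043378e-01,
         7.91254762e+02],
       [ 0.00000000e+00,  0.00000000e+00,  0.00000000e+00,
         1.00000000e+00]])}
top {'fx': 370.95724098511556, 'fy': 370.95724098511556, 'cx': 254.04767618044963, 'cy': 189.25017436055194, 'camera_from_world': array([[ 2.29484169e-02, -9.99630189e-01, -1.45895481e-02,
        -3.55556626e+00],
       [-9.84207700e-01, -2.00273914e-02, -1.75880946e-01,
         5.49482637e+02],
       [ 1.75523712e-01,  1.83953349e-02, -9.84303326e-01,
         8.94778869e+02],
       [ 0.00000000e+00,  0.00000000e+00,  0.00000000e+00,
         1.00000000e+00]])}
```

View pics/side0.png

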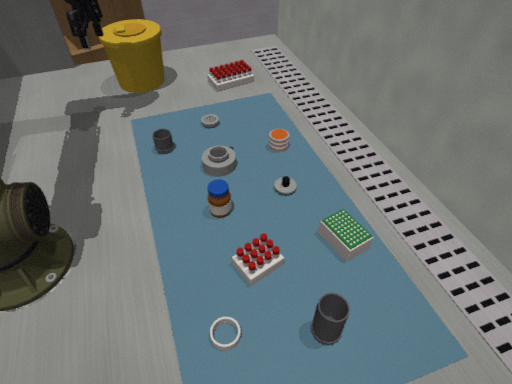

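View pics/top0.png

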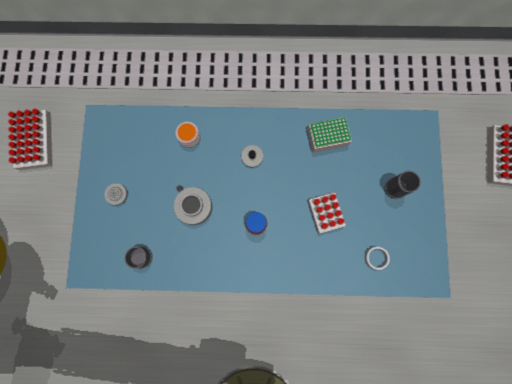

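```bash
cat > h.py <<'E'
from cell import arm, eyes, job, finder
import cv2, numpy as np
from scipy.optimize import least_squares
CAL={n:eyes.calibration(n) for n in ("side","top")}
# profile lists (z, radius)
PROF={'base':[(0,48),(34,48),(34,28),(50,28)],'screen':[(0,17),(8,21),(8,29),(18,29),(18,20),(24,17)],
'ring':[(0,29),(20,29)],'tall_funnel':[(0,17),(8,21),(8,29),(14,29),(14,27),(100,27)],
'short_funnel':[(0,17),(8,21),(8,29),(14,29),(14,27),(55,27)],'lid':[(0,16),(8,20),(8,30),(14,30),(14,10),(36,10)],
'bottle':[(0,28),(85,28)],'dishes':[(0,30),(45,30)]}
def proj(n,P):
    c=CAL[n]; P=np.atleast_2d(P); M=c['camera_from_world']
    q=P@M[:3,:3].T+M[:3,3]
    return np.c_[c['fx']*q[:,0]/q[:,2]+c['cx'],c['fy']*q[:,1]/q[:,2]+c['cy']]
def pts(name,p):
    a=np.linspace(0,2*np.pi,72,endpoint=False); out=[]
    for z,r in PROF[name]:
        out.append(np.c_[p[0]+r*np.cos(a),p[1]+r*np.sin(a),np.full(72,p[2]+z)])
    return np.vstack(out)
def sil(n,name,p):
    uv=proj(n,pts(name,p)); return np.r_[uv.min(0),uv.max(0)]
def ray(n,uv,z):
    c=CAL[n];M=c['camera_from_world'];R=M[:3,:3];o=-R.T@M[:3,3]
    d=R.T@np.array([(uv[0]-c['cx'])/c['fx'],(uv[1]-c['cy'])/c['fy'],1]); return o+d*(z-o[2])/d[2]
def fit(name,boxes,z=0,fitz=False):
    n0=list(boxes)[0];b=boxes[n0]
    g=ray(n0,((b[0]+b[2])/2,(b[1]+b[3])/2),z+15)
    x0=[g[0],g[1]]+([z] if fitz else [])
    def f(x):
        p=[x[0],x[1],x[2] if fitz else z]
        return np.concatenate([sil(n,name,p)-np.array(boxes[n]) for n in boxes])
    s=least_squares(f,x0,loss='soft_l1'); return s.x,f(s.x)
E
python3 - <<'E'
from h import *
np.set_printoptions(precision=1,suppress=True)
for n in ("side","top"): eyes.grab_frame(n)
B={}
for name in ['base','screen','ring','tall_funnel','short_funnel','lid','bottle']:
    bx={}
    for n in ("side","top"):
        r=finder.regions_of(n,name)
        print(name,n,[(round(a['conf'],2),np.round(a['box'],1).tolist(),int(a['mask'].sum())) for a in r[:3]])
        if r: bx[n]=np.array(r[0]['box'],float)
    for k in [bx]+[{n:bx[n]} for n in bx]:
        print('   ',list(k),*fit(name,k))
print(arm.state()['time'])
E
```

```text
base side [(0.62, [199.6, 143.3, 239.5, 178.3], 910)]
base top [(0.82, [174.3, 185.6, 216.9, 225.5], 1187), (0.54, [240.3, 143.0, 263.6, 166.3], 342)]
    ['side', 'top'] [508.2 162.2] [ 3.1  3.  -1.9 -0.5  1.   0.9 -2.7 -0.9]
    ['side'] [506.7 165.1] [ 2.3  2.5 -2.7 -1.1]
    ['top'] [508.2 160.3] [ 1.8  0.9 -2.  -0.9]
screen side [(0.58, [202.0, 112.7, 215.3, 128.1], 187)]
screen top [(0.61, [107.0, 182.7, 127.1, 205.9], 380)]
    ['side', 'top'] [534.3 372.7] [-0.7  1.6  4.2 -0.8 -2.1  0.7  1.1 -0.3]
    ['side'] [529.8 376.9] [-2.4  1.3  2.5 -1.3]
    ['top'] [534.8 371.4] [-1.5  0.5  1.6 -0.5]
ring side [(0.73, [214.1, 312.9, 241.3, 348.9], 387)]
ring top [(0.64, [246.6, 212.0, 269.6, 237.9], 411), (0.51, [366.2, 248.0, 388.5, 268.3], 203), (0.37, [307.5, 122.6, 355.8, 155.0], 1154)]
    ['side', 'top'] [466.4 -29.8] [  -0.6 -108.4   -3.7 -121.    10.4    0.     9.9   -3. ]
    ['side'] [ 389.9 -303.8] [-1.9  0.6  2.1 -0.6]
    ['top'] [462.   -3.7] [ 0.3  1.5 -0.2 -1.5]
tall_funnel side [(0.57, [307.5, 291.0, 350.9, 341.3], 1453), (0.38, [206.0, 180.1, 232.1, 218.6], 779)]
ta
[... 440 characters left out ...]
4  1.5  2.3  2.1 -0.6  0.6 -0.7  0.2]
    ['side'] [373.4 307.2] [-0.9 -0.3  1.   0.2]
    ['top'] [376.6 295.3] [ 0.1  0.2 -0.1 -0.2]
lid side [(0.63, [275.7, 176.2, 296.3, 195.8], 330)]
lid top [(0.66, [240.3, 146.7, 262.2, 170.3], 353)]
    ['side', 'top'] [642.7  17. ] [-2.7  0.1 -0.4 -1.   0.3 -0.3  0.8 -1.7]
    ['side'] [645.9  14.1] [-1.1  0.6  1.1 -0.6]
    ['top'] [640.   18.4] [-0.2  0.7  0.2 -0.7]
bottle side [(0.97, [207.2, 179.2, 234.2, 221.1], 811)]
bottle top [(0.91, [244.7, 213.6, 268.8, 235.8], 449)]
    ['side', 'top'] [462.5  -2.3] [-0.4 -0.1 -1.8 -1.4  1.1 -2.9  0.3  0. ]
    ['side'] [464.2  -5.7] [ 0.7  0.7 -0.8 -0.6]
    ['top'] [458.4  -0.8] [ 0.4 -1.3 -0.4  1.6]
0.9
```

```bash
cat >> h.py <<'E'
def overlay(n,im,items,fn,tile=(256,192),half=(32,24)):
    T=[]
    for name,p in items:
        c=proj(n,[p[0],p[1],p[2]+15])[0]; x0=int(np.clip(c[0]-half[0],0,511-2*half[0]));y0=int(np.clip(c[1]-half[1],0,383-2*half[1]))
        s=tile[0]/(2*half[0])
        cr=cv2.resize(im[y0:y0+2*half[1],x0:x0+2*half[0]],tile,interpolation=cv2.INTER_CUBIC)
        a=np.linspace(0,2*np.pi,72)
        for z,r in PROF[name]:
            uv=proj(n,np.c_[p[0]+r*np.cos(a),p[1]+r*np.sin(a),np.full(72,p[2]+z)])
            cv2.polylines(cr,[np.int32(np.round(((uv+0.5-[x0,y0])*s)*8))],True,(0,255,255),1,cv2.LINE_AA,3)
        cv2.putText(cr,f"{name} {n}",(3,12),0,.4,(255,255,255),1); T.append(cr)
    return T
def sheet(items,fn):
    T=[overlay(n,eyes.grab_frame(n),items,fn) for n in ("side","top")]
    rows=[]
    T=T[0]+T[1]
    while len(T)%3: T.append(np.zeros_like(T[0]))
    cv2.imwrite(fn,np.vstack([np.hstack(T[i:i+3]) for i in range(0,len(T),3)]))
E
python3 - <<'E'
from h import *
sheet([('base',(508,161,0)),('screen',(534,372,0)),('ring',(390,-304,0))],'pics/a1.png')
sheet([('tall_funnel',(567,-363,0)),('lid',(642,17,0)),('short_funnel',(376,298,0))],'pics/a2.png')
E
```

```text
(no output)
```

View pics/a1.png

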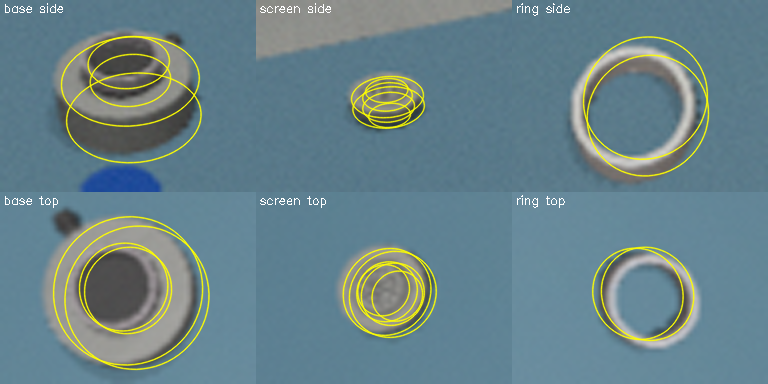

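View pics/a2.png

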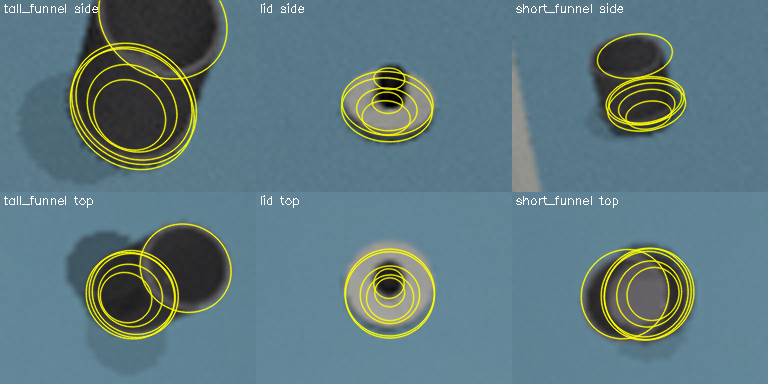

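```bash
cat >> h.py <<'E'
from scipy.optimize import minimize
S=6
def soft(im):
    f=cv2.GaussianBlur(im.astype(float),(0,0),.6); r=(f[...,0]-f[...,2])/(f.sum(2)+15)
    return np.clip((0.10-r)/0.06+.5,0,1)
def render(n,name,p,x0,y0,w,h):
    m=np.zeros((h*S,w*S),np.uint8); a=np.linspace(0,2*np.pi,48,endpoint=False); rs=[]
    for z,r in PROF[name]:
        rs.append(proj(n,np.c_[p[0]+r*np.cos(a),p[1]+r*np.sin(a),np.full(48,p[2]+z)]))
    for A,B in zip(rs[:-1],rs[1:]):
        hu=cv2.convexHull(np.float32((np.vstack([A,B])+.5-[x0,y0])*S))
        cv2.fillConvexPoly(m,np.int32(np.round(hu*16)),1,cv2.LINE_8,4)
    return cv2.resize(m.astype(float),(w,h),interpolation=cv2.INTER_AREA)
def sfit(name,p0,cams=("side","top"),ims=None,fill=True,pad=6):
    D={}
    for n in cams:
        b=sil(n,name,p0); x0,y0=np.int32(b[:2]-pad); x1,y1=np.int32(b[2:]+pad)
        im=ims[n]; s=soft(im)[y0:y1,x0:x1]
        bw=(s>.5).astype(np.uint8); k,l,st,ce=cv2.connectedComponentsWithStats(bw)
        c=proj(n,[p0[0],p0[1],p0[2]+10])[0]-[x0,y0]
        j=1+np.argmax(st[1:,4]); keep=(cv2.dilate((l==j).astype(np.uint8),np.ones((3,3)))>0)
        s=s*keep
        if fill:
            cs,_=cv2.findContours((l==j).astype(np.uint8),cv2.RETR_EXTERNAL,cv2.CHAIN_APPROX_NONE)
            f=np.zeros_like(bw); cv2.drawContours(f,cs,-1,1,-1); f=cv2.erode(f,np.ones((3,3))); s=np.maximum(s,f)
        D[n]=(s,x0,y0,x1-x0,y1-y0)
    def cost(x):
        p=(x[0],x[1],p0[2]); return sum(np.abs(render(n,name,p,*D[n][1:])-D[n][0]).sum() for n in cams)
    best=minimize(cost,p0[:2],method='Nelder-Mead',options=dict(initial_simplex=[p0[:2],(p0[0]+6,p0[1]),(p0[0],p0[1]+6)],xatol=.1,fatol=.05))
    return best.x,best.fun,{n:D[n][0].sum() for n in cams}
E
python3 - <<'E'
from h import *
ims={n:eyes.grab_frame(n) for n in ("side","top")}
P={'base':(509,163,0),'screen':(534,372,0),'ring':(388,-307,0),'tall_funnel':(567,-363,0),'lid':(642,17,0),'short_funnel':(376,298,0),'bottle':(461,-1,0)}
for k,p in P.items():
    for c in (("side","top"),("side",),("top",)):
        x,f,s=sfit(k,p,c,ims); print(k,c,x.round(1),round(f,1),{a:round(v) for a,v in s.items()})
E
```

```text
base ('side', 'top') [507.  169.2] 156.6 {'side': 949, 'top': 1248}
base ('side',) [504.8 170. ] 43.7 {'side': 949}
base ('top',) [508.4 168.8] 83.7 {'top': 1248}
screen ('side', 'top') [535.7 376.9] 55.9 {'side': 214, 'top': 434}
screen ('side',) [533.  377.4] 20.3 {'side': 214}
screen ('top',) [536.2 376.9] 24.5 {'top': 434}
ring ('side', 'top') [ 383.8 -306.5] 125.0 {'side': 941, 'top': 525}
ring ('side',) [ 382.9 -306. ] 58.2 {'side': 941}
ring ('top',) [ 385.6 -308. ] 49.0 {'top': 525}
tall_funnel ('side', 'top') [ 566.7 -361.7] 84.7 {'side': 1509, 'top': 736}
tall_funnel ('side',) [ 566.4 -361.6] 25.3 {'side': 1509}
tall_funnel ('top',) [ 568.3 -363.5] 15.0 {'top': 736}
lid ('side', 'top') [646.6  17.7] 78.6 {'side': 349, 'top': 436}
lid ('side',) [644.9  17.8] 25.7 {'side': 349}
lid ('top',) [648.  17.] 39.1 {'top': 436}
short_funnel ('side', 'top') [372.5 298.2] 69.3 {'side': 423, 'top': 543}
short_funnel ('side',) [369.9 299.7] 12.4 {'side': 423}
short_funnel ('top',) [373.3 298. ] 14.2 {'top': 543}
bottle ('side', 'top') [459.9   0.8] 786.5 {'side': 496, 'top': 102}
bottle ('side',) [450.5 -51.6] 294.7 {'side': 496}
bottle ('top',) [4.549e+02 1.000e-01] 367.5 {'top': 102}
```

```bash
cat >> h.py <<'E'
from scipy.spatial.transform import Rotation as Ro
def R0():
    q=arm.state()['tcp_rot']; return Ro.from_quat(q,scalar_first=True)
def rel(target,yaw=None):
    """tool shift & rotvec(deg) to target with tool y straight down; yaw = world angle of jaw axis deg (None keep)"""
    s=arm.state(); R=R0(); M=R.as_matrix()
    z=M[:,2].copy(); z[2]=0; z/=np.linalg.norm(z)
    if yaw is not None:
        z2=np.array([np.cos(np.radians(yaw)),np.sin(np.radians(yaw)),0]); z=z2 if z2@z>=0 else -z2
    y=np.array([0,0,-1.]); T=np.column_stack([np.cross(y,z),y,z])
    print('t',round(s['time'],2),'pos',s['eef_pos'].round(1),'jaw',round(float(np.degrees(np.arctan2(M[1,2],M[0,2]))),1),'open',round(s['opening'],1),'F',s['wrist_force'].round(1))
    print('rot',(R.inv()*Ro.from_matrix(T)).as_rotvec(degrees=True).round(2),'shift',(M.T@(np.array(target)-s['eef_pos'])).round(1), 'dist',np.linalg.norm(np.array(target)-s['eef_pos']).round(0))
E
python3 - <<'E'
from h import *
print(R0().as_matrix().round(3))
rel((535.5,377,150))
rel((535.5,377,150),90)
ims={n:eyes.grab_frame(n) for n in ("side","top")}
sheet([('base',(507,169,0)),('screen',(535.5,377,0)),('ring',(384,-306.5,0))],'pics/a3.png')
E
```

```text
[[-0.908 -0.    -0.419]
 [ 0.419 -0.    -0.908]
 [-0.    -1.     0.   ]]
t 1.2 pos [251.6 544.7 239.3] jaw -114.8 open 85.2 F [-0.4 -1.  -0.6]
rot [-0.01  0.   -0.  ] shift [-328.    89.3   33.1] dist 342.0
t 1.2 pos [251.6 544.7 239.3] jaw -114.8 open 85.2 F [-0.4 -1.  -0.6]
rot [-1.00e-02 -2.48e+01  0.00e+00] shift [-328.    89.3   33.1] dist 342.0
```

View pics/a3.png

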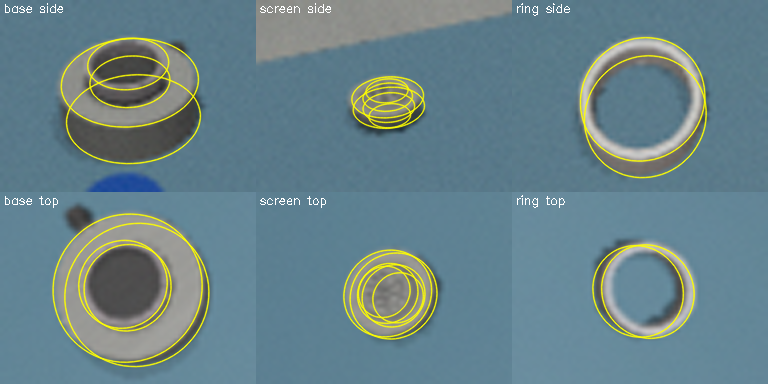

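Call:
arm_command --plan '[[[0,0,0,-40,8,4,85],[0,0,0,-80,16,8,85],[0,0,0,-120,24,12,85],[0,0,0,-160,32,16,85],[0,0,0,-200,40,20,85]]]'

```text
time: 1.82
eef_pos: [426.1, 441.5, 199.2]
tcp_rot: [-0.152, 0.152, 0.691, -0.691]
wrist_force: [-1.0, 1.7, -0.6]
opening: 85.0
```

Call:
arm_command --plan '[[[0,0,0,-40,15,4,80],[0,0,0,-80,30,8,75],[0,0,0,-128,49,13,70],[0,0,0,-128,79,13,70],[0,0,0,-128,109,13,70]]]'

```text
time: 2.23
eef_pos: [538.3, 374.9, 89.1]
tcp_rot: [-0.153, 0.154, 0.69, -0.69]
wrist_force: [0.4, 0.6, -1.4]
opening: 70.2
```

```bash
python3 - <<'E'
from h import *
rel((535.5,377,40))
a=eyes.grab_frame("side")[60:180,100:300];b=eyes.grab_frame("top")[100:260,50:250]
cv2.imwrite('pics/b1.png',np.vstack([cv2.resize(a,None,fx=2,fy=2),cv2.resize(b,None,fx=2,fy=2)]))
E
```

```text
t 2.23 pos [538.3 374.9  89.1] jaw -115.0 open 70.2 F [ 0.4  0.6 -1.4]
rot [ 0.04 -0.   -0.03] shift [ 3.4 49.1 -0.7] dist 49.0
```

View pics/b1.png

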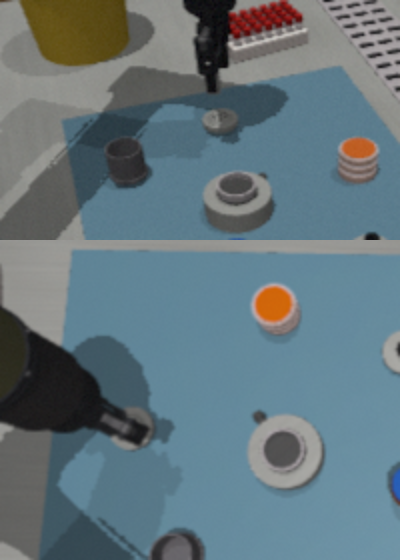

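Call:
arm_command --plan '[[[0,0,0,0,30,0,70],[0,0,0,0,60,0,70],[0,0,0,0,68,0,70],[0,0,0,0,69,0,70],[0,0,0,0,69,0,70]]]'

```text
time: 2.75
eef_pos: [536.0, 378.0, 23.4]
tcp_rot: [-0.151, 0.152, 0.691, -0.69]
wrist_force: [-0.2, 0.3, 1.3]
opening: 69.7
```

Call:
arm_command --plan '[[[0,0,0,0,2,0,70],[0,0,0,0,4,0,70],[0,0,0,0,6,0,70],[0,0,0,0,8,0,70]]]'

```text
time: 3.08
eef_pos: [535.8, 377.5, 14.2]
tcp_rot: [-0.152, 0.152, 0.691, -0.69]
wrist_force: [-1.0, 0.2, -0.4]
opening: 70.1
```

Call:
arm_command --plan '[[[0,0,0,0,1,0,70],[0,0,0,0,2,0,70],[0,0,0,0,3,0,70],[0,0,0,0,4,0,70]]]'

```text
time: 3.42
eef_pos: [535.6, 377.1, 9.2]
tcp_rot: [0.152, -0.152, -0.691, 0.691]
wrist_force: [-0.2, 0.4, 0.6]
opening: 70.0
```

```bash
python3 - <<'E'
from h import *
rel((535.5,377,40))
a=eyes.grab_frame("side")[60:160,150:280];b=eyes.grab_frame("top")[150:230,60:190]
cv2.imwrite('pics/b2.png',np.vstack([cv2.resize(a,None,fx=3,fy=3),cv2.resize(b,None,fx=3,fy=3)]))
E
```

```text
t 3.42 pos [535.6 377.1   9.2] jaw -114.8 open 70.0 F [-0.2  0.4  0.6]
rot [-0.  0. -0.] shift [  0.  -30.8   0.1] dist 31.0
```

View pics/b2.png

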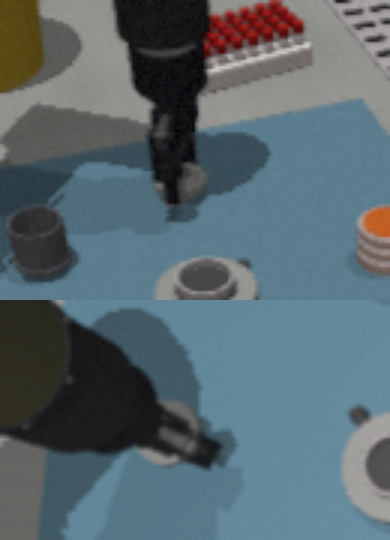

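Call:
arm_command --plan '[[[0,0,0,0,1,0,70],[0,0,0,0,2,0,70],[0,0,0,0,3,0,70],[0,0,0,0,4,0,70],[0,0,0,0,4,0,70]]]'

```text
time: 3.93
eef_pos: [535.4, 377.0, 4.9]
tcp_rot: [0.152, -0.152, -0.69, 0.691]
wrist_force: [1.3, 0.5, -0.1]
opening: 69.8
```

Call:
arm_command --plan '[[[0,0,0,0,-6.5,0,70],[0,0,0,0,-6.5,0,45],[0,0,0,0,-6.5,0,45],[0,0,0,0,-6.5,0,45],[0,0,0,0,-6.5,0,45]]]'

```text
time: 4.35
eef_pos: [536.5, 377.8, 14.0]
tcp_rot: [-0.151, 0.152, 0.691, -0.69]
wrist_force: [-0.4, -0.8, 6.0]
opening: 55.0
```

Call:
arm_command --plan '[[[0,0,0,0,0,0,45],[0,0,0,0,0,0,45],[0,0,0,0,-10,0,45],[0,0,0,0,-30,0,45],[0,0,0,0,-60,0,45]]]'

```text
time: 4.77
eef_pos: [533.9, 375.8, 69.2]
tcp_rot: [0.153, -0.151, -0.689, 0.692]
wrist_force: [-0.1, 0.7, -1.0]
opening: 55.1
```

```bash
python3 - <<'E'
from h import *
rel((507,169,130))
a=eyes.grab_frame("side")[60:160,150:280];b=eyes.grab_frame("top")[150:230,60:190]
cv2.imwrite('pics/b3.png',np.vstack([cv2.resize(a,None,fx=3,fy=3),cv2.resize(b,None,fx=3,fy=3)]))
E
```

```text
t 4.77 pos [533.9 375.8  69.2] jaw -114.8 open 55.1 F [-0.1  0.7 -1. ]
rot [-0.34 -0.    0.16] shift [-62.2 -59.8 199.3] dist 217.0
```

View pics/b3.png

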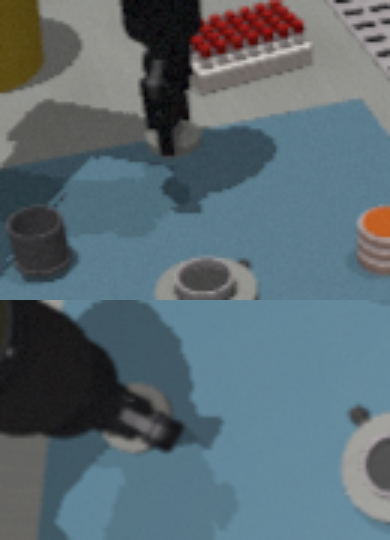

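Call:
arm_command --plan '[[[0,0,0,-3,-25,10,45],[0,0,0,-15,-50,45,45],[0,0,0,-27,-55,84,45],[0,0,0,-39,-55,123,45],[0,0,0,-50,-55,160,45]]]'

```text
time: 5.28
eef_pos: [513.4, 209.5, 127.8]
tcp_rot: [-0.151, 0.152, 0.691, -0.69]
wrist_force: [0.4, -0.7, -0.5]
opening: 55.1
```

Call:
arm_command --plan '[[[0,0,0,-6,0,20,45],[0,0,0,-10,0,37,45],[0,0,0,-10,0,37,45],[0,0,0,-10,0,37,45]]]'

```text
time: 5.62
eef_pos: [507.4, 172.9, 127.2]
tcp_rot: [-0.152, 0.152, 0.691, -0.69]
wrist_force: [-0.0, 0.4, -1.6]
opening: 55.2
```

```bash
python3 - <<'E'
from h import *
rel((507,169,130))
a=eyes.grab_frame("side")[100:200,150:280];b=eyes.grab_frame("top")[150:250,130:260]
cv2.imwrite('pics/b4.png',np.hstack([cv2.resize(a,None,fx=3,fy=3),cv2.resize(b,None,fx=3,fy=3)]))
E
```

```text
t 5.62 pos [507.4 172.9 127.2] jaw -114.9 open 55.2 F [-0.   0.4 -1.6]
rot [ 0.05 -0.   -0.01] shift [-1.2 -2.8  3.7] dist 5.0
```

View pics/b4.png

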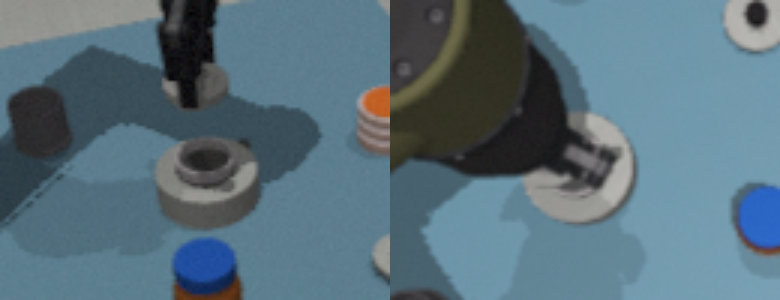

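```bash
python3 - <<'E'
from h import *
p=arm.state()['eef_pos']; print(p)
sheet([('screen',(p[0],p[1],p[2]-12.5))],'pics/b5.png')
E
```

```text
[507.46090959 173.86717611 126.72157915]
```

View pics/b5.png

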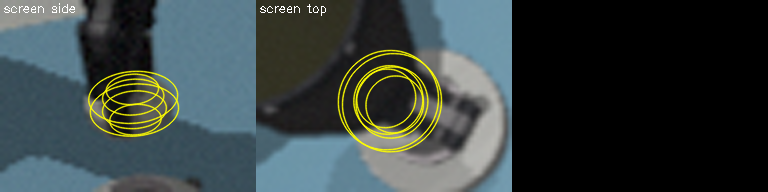

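Call:
arm_command --plan '[[[0,0,0,-1.5,0,4.5,45],[0,0,0,-1.5,20,4.5,45],[0,0,0,-1.5,40,4.5,45],[0,0,0,-1.5,50,4.5,45],[0,0,0,-1.5,54,4.5,45]]]'

```text
time: 6.23
eef_pos: [505.8, 168.0, 70.5]
tcp_rot: [0.153, -0.151, -0.69, 0.692]
wrist_force: [0.6, -0.2, -1.2]
opening: 54.8
```

Call:
arm_command --plan '[[[0,0,0,0,2,0,45],[0,0,0,0,4,0,45],[0,0,0,0,6,0,45],[0,0,0,0,6,0,45]]]'

```text
time: 6.57
eef_pos: [507.1, 168.6, 67.3]
tcp_rot: [-0.152, 0.152, 0.691, -0.69]
wrist_force: [-0.2, -0.8, -1.2]
opening: 55.2
```

```bash
python3 - <<'E'
from h import *
rel((507,169,54.5))
p=arm.state()['eef_pos']
sheet([('screen',(p[0],p[1],p[2]-12.5)),('base',(507,169,0))],'pics/b6.png')
E
```

```text
t 6.57 pos [507.1 168.6  67.3] jaw -114.8 open 55.2 F [-0.2 -0.8 -1.2]
rot [ 0.04 -0.   -0.03] shift [ 0.3 12.8 -0.3] dist 13.0
```

View pics/b6.png

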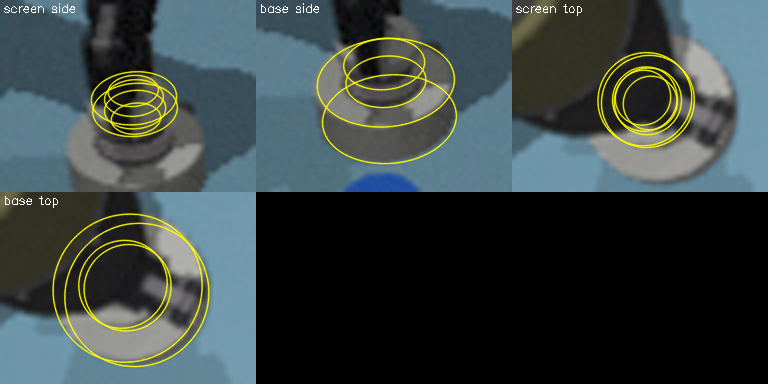

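Call:
arm_command --plan '[[[0,0,0,0,2,0,45],[0,0,0,0,4,0,45],[0,0,0,0,6,0,45],[0,0,0,0,8,0,45],[0,0,0,0,8,0,45]]]'

```text
time: 7.08
eef_pos: [506.6, 168.3, 58.1]
tcp_rot: [0.152, -0.152, -0.69, 0.691]
wrist_force: [0.5, 0.1, -0.9]
opening: 55.1
```

Call:
arm_command --plan '[[[0,0,0,0,1,0,45],[0,0,0,0,2,0,45],[0,0,0,0,3,0,45],[0,0,0,0,3,0,45]]]'

```text
time: 7.42
eef_pos: [506.9, 168.4, 56.0]
tcp_rot: [0.152, -0.152, -0.691, 0.691]
wrist_force: [0.2, 0.1, -0.2]
opening: 54.8
```

Call:
arm_command --plan '[[[0,0,0,0,1,0,45],[0,0,0,0,2,0,45],[0,0,0,0,2,0,45]]]'

```text
time: 7.67
eef_pos: [507.1, 168.5, 55.9]
tcp_rot: [-0.151, 0.152, 0.691, -0.691]
wrist_force: [-6.3, -0.4, 10.5]
opening: 55.3
```

Call:
arm_command --plan '[[[0,0,0,0,-1,0,60],[0,0,0,0,-1,0,64],[0,0,0,0,-1,0,75],[0,0,0,0,-1,0,80]]]'

```text
time: 8.0
eef_pos: [506.8, 168.4, 54.5]
tcp_rot: [0.152, -0.152, -0.691, 0.691]
wrist_force: [0.5, 0.5, -0.3]
opening: 80.1
```

Call:
arm_command --plan '[[[0,0,0,0,-20,0,80],[0,0,0,0,-60,0,80],[0,0,0,0,-100,0,80],[0,0,0,0,-140,0,80],[0,0,0,36,-140,-20,80]]]'

```text
time: 8.42
eef_pos: [487.5, 199.3, 204.4]
tcp_rot: [-0.15, 0.158, 0.693, -0.688]
wrist_force: [-0.6, 1.8, 1.5]
opening: 80.4
```

```bash
python3 - <<'E'
from h import *
rel((384,-306.5,120))
sheet([('screen',(507,169,42)),('base',(507,169,0))],'pics/b7.png')
E
```

```text
t 8.42 pos [487.5 199.3 204.4] jaw -115.2 open 80.4 F [-0.6  1.8  1.5]
rot [ 0.52 -0.   -0.55] shift [-120.5   81.   502.6] dist 523.0
```

View pics/b7.png

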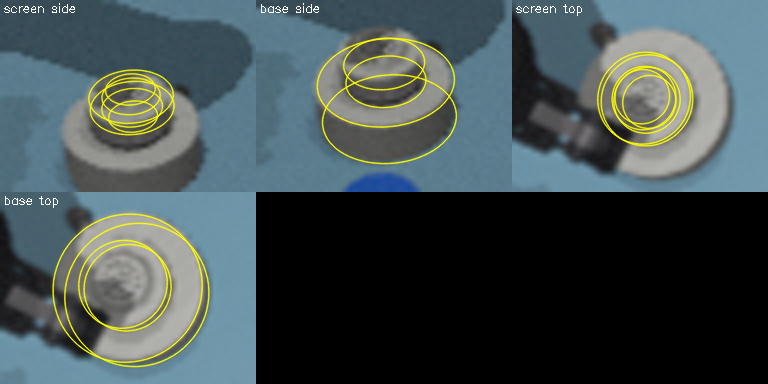

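Call:
arm_command --plan '[[[0,0,0,-9,0,38,80],[0,0,0,-18,0,77,80],[0,0,0,-27,0,116,80],[0,0,0,-36,0,156,80],[0,0,0,-45,0,195,80]]]'

```text
time: 8.93
eef_pos: [440.8, 4.1, 194.6]
tcp_rot: [0.152, -0.152, -0.691, 0.691]
wrist_force: [1.0, -0.6, -1.2]
opening: 79.8
```

Call:
arm_command --plan '[[[0,0,0,-9,0,39,80],[0,0,0,-18,0,78,80],[0,0,0,-27,0,117,80],[0,0,0,-36,0,156,80],[0,0,0,-45,0,195,80]]]'

```text
time: 9.35
eef_pos: [399.8, -192.0, 194.8]
tcp_rot: [0.151, -0.152, -0.691, 0.691]
wrist_force: [1.3, -0.2, -0.4]
opening: 79.9
```

```bash
python3 - <<'E'
from h import *
rel((384,-306.5,100))
ims={n:eyes.grab_frame(n) for n in ("side","top")}
sheet([('screen',(507,169,42))],'pics/b8.png')
cv2.imwrite('pics/b9.png',np.hstack([ims['side'],ims['top']])[:, :][::1,::1][:, :1024][::1] if 0 else cv2.resize(np.hstack([ims['side'],ims['top']]),(800,300)))
E
```

```text
t 9.35 pos [ 399.8 -192.   194.8] jaw -114.8 open 79.9 F [ 1.3 -0.2 -0.4]
rot [ 0.01 -0.   -0.04] shift [-33.6  94.9 110.5] dist 149.0
```

View pics/b8.png

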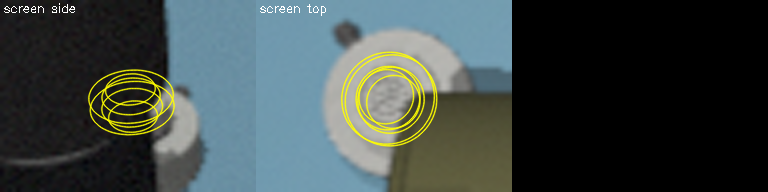

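View pics/b9.png

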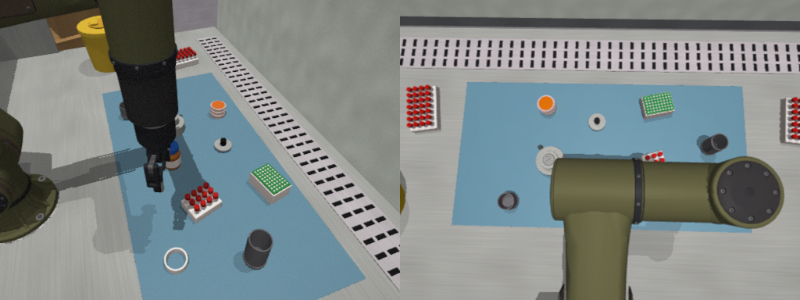

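Call:
arm_command --plan '[[[0,0,0,-11,0,38,80],[0,0,0,-22,20,74,80],[0,0,0,-33,40,110,80],[0,0,0,-33,80,110,80],[0,0,0,-33,110,110,80]]]'

```text
time: 9.97
eef_pos: [384.1, -303.9, 82.1]
tcp_rot: [-0.153, 0.152, 0.691, -0.69]
wrist_force: [-1.2, -0.8, -1.3]
opening: 80.2
```

Call:
arm_command --plan '[[[0,0,0,0,20,0,75],[0,0,0,0,25,0,75],[0,0,0,0,25,0,75]]]'

```text
time: 10.22
eef_pos: [384.2, -302.6, 58.4]
tcp_rot: [-0.152, 0.15, 0.691, -0.691]
wrist_force: [0.7, -0.9, 0.9]
opening: 74.9
```

```bash
python3 - <<'E'
from h import *
rel((384,-306.5,10.5))
a=eyes.grab_frame("side")[270:370,160:290];b=eyes.grab_frame("top")[200:300,310:440]
cv2.imwrite('pics/c1.png',np.hstack([cv2.resize(a,None,fx=3,fy=3),cv2.resize(b,None,fx=3,fy=3)]))
E
```

```text
t 10.22 pos [ 384.2 -302.6   58.4] jaw -114.7 open 74.9 F [ 0.7 -0.9  0.9]
rot [-0.03 -0.    0.18] shift [-1.6 47.9  3.6] dist 48.0
```

View pics/c1.png

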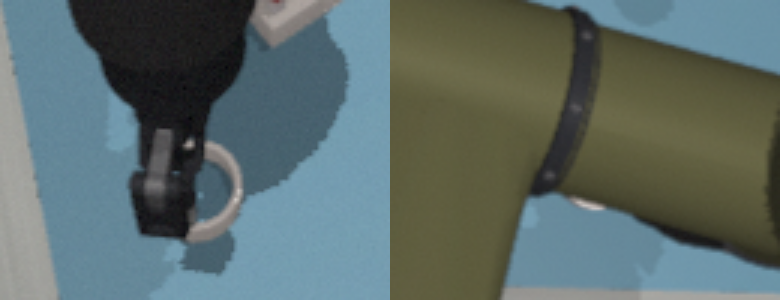

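Call:
arm_command --plan '[[[0,0,0,-1.5,15,3.5,75],[0,0,0,-1.5,30,3.5,75],[0,0,0,-1.5,40,3.5,75],[0,0,0,-1.5,47,3.5,75],[0,0,0,-1.5,47,3.5,75]]]'

```text
time: 10.73
eef_pos: [384.3, -307.3, 12.4]
tcp_rot: [-0.152, 0.151, 0.691, -0.691]
wrist_force: [-0.1, -0.1, -0.6]
opening: 74.8
```

```bash
python3 - <<'E'
from h import *
rel((384,-306.5,10.5))
a=eyes.grab_frame("side")[270:370,160:290]
cv2.imwrite('pics/c2.png',np.hstack([cv2.resize(a,None,fx=4,fy=4)]))
E
```

```text
t 10.73 pos [ 384.3 -307.3   12.4] jaw -114.8 open 74.8 F [-0.1 -0.1 -0.6]
rot [-0.   -0.    0.04] shift [ 0.6  1.9 -0.6] dist 2.0
```

View pics/c2.png

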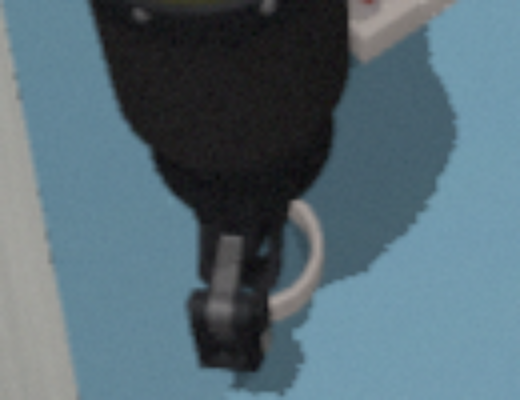

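```bash
python3 - <<'E'
from h import *
p=arm.state()['eef_pos'];j=R0().as_matrix()[:,2];x=R0().as_matrix()[:,0]
for d in(37,57):
  for e in(-11,11): print(d,e,((proj('side',p+j*d+x*e+[0,0,0])[0]-[160,270])*4).round())
b=sil('side','ring',(384,-306.5,0));print((b-[160,270,160,270])*4)
E
```

```text
37 -11 [275. 334.]
37 11 [227. 330.]
57 -11 [269. 381.]
57 11 [220. 376.]
[197.92888587 183.17540935 323.69734095 323.11646876]
```

```bash
python3 - <<'E'
from h import *
p=arm.state()['eef_pos'];M=R0().as_matrix();j=M[:,2];x=M[:,0]
im=eyes.grab_frame("side")[250:360,170:280];S_=7
c=cv2.resize(im,None,fx=S_,fy=S_,interpolation=cv2.INTER_CUBIC)
c=np.clip(c.astype(float)*1.8,0,255).astype(np.uint8)
def P(q): return tuple(int(v) for v in (proj('side',q)[0]+.5-[170,250])*S_)
for s in(1,-1):
  for z in(0,20,60):
    cv2.polylines(c,[np.array([P(p+j*s*d+x*e+[0,0,z]) for d,e in((37,-11),(37,11),(57,11),(57,-11))])],True,(0,255,255) if z==0 else (0,255,0) if z==20 else (255,0,255),1)
cv2.line(c,P(p),P(p+[0,0,150]),(0,0,255),1)
cv2.imwrite('pics/c3.png',c[:600])
print(c.shape)
E
```

```text
(770, 770, 3)
```

View pics/c3.png

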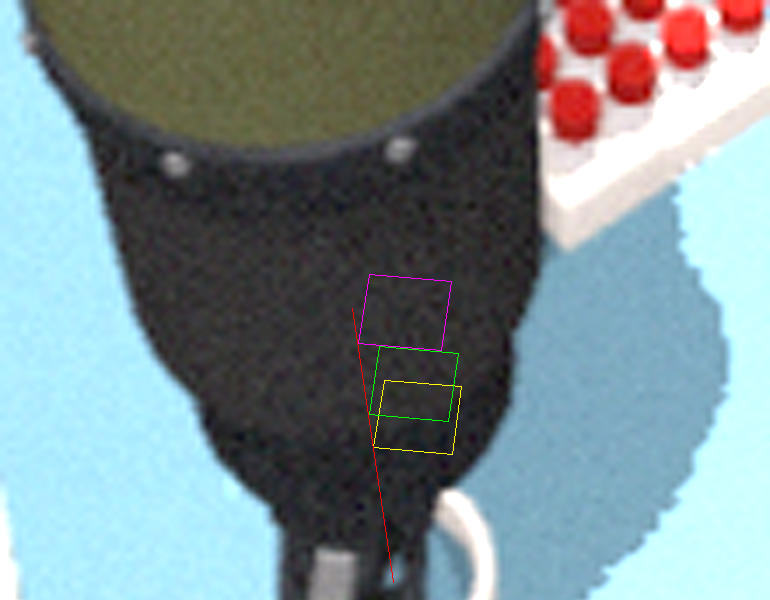

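```bash
python3 - <<'E'
from h import *
p=arm.state()['eef_pos'];M=R0().as_matrix();j=M[:,2];x=M[:,0]
S_=7;X0,Y0=180,280
im=eyes.grab_frame("side")[Y0:Y0+85,X0:X0+90]
c=cv2.resize(im,None,fx=S_,fy=S_,interpolation=cv2.INTER_CUBIC)
c=np.clip(c.astype(float)*2.2,0,255).astype(np.uint8)
def P(q): return tuple(int(v) for v in (proj('side',q)[0]+.5-[X0,Y0])*S_)
for s in(1,):
  for z in(-3,20,60):
    cv2.polylines(c,[np.array([P(p+j*s*d+x*e+[0,0,z]) for d,e in((37,-11),(37,11),(57,11),(57,-11))])],True,(0,255,255) if z==-3 else (0,255,0) if z==20 else (255,0,255),1)
cv2.line(c,P(p),P(p+[0,0,150]),(0,0,255),1)
a=np.linspace(0,6.3,60)
for z in(0,20):
 cv2.polylines(c,[np.array([P(np.array([384+29*np.cos(t),-306.5+29*np.sin(t),z])) for t in a])],True,(255,255,0),1)
cv2.imwrite('pics/c4.png',c)
print(c.shape)
E
```

```text
(595, 630, 3)
```

View pics/c4.png

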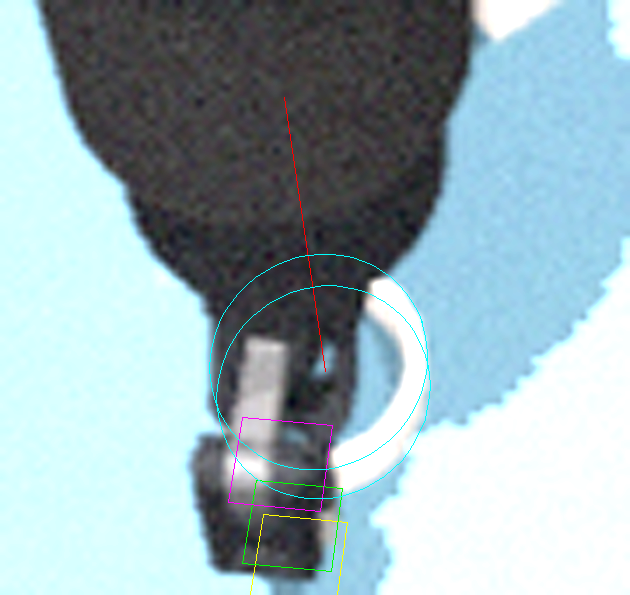

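Call:
arm_command --plan '[[[0,0,0,0.5,2,-0.5,75],[0,0,0,0.5,2,-0.5,45],[0,0,0,0.5,2,-0.5,45],[0,0,0,0.5,2,-0.5,45],[0,0,0,0.5,2,-0.5,45]]]'

```text
time: 11.3
eef_pos: [384.8, -307.4, 12.1]
tcp_rot: [0.151, -0.152, -0.69, 0.691]
wrist_force: [-0.9, 0.5, 5.0]
opening: 55.4
```

Call:
arm_command --plan '[[[0,0,0,0,0,0,45],[0,0,0,0,0,0,45],[0,0,0,0,-20,0,45],[0,0,0,0,-60,0,45],[0,0,0,0,-100,0,45]]]'

```text
time: 11.72
eef_pos: [382.8, -306.4, 110.4]
tcp_rot: [-0.153, 0.15, 0.691, -0.69]
wrist_force: [2.1, -0.7, -0.3]
opening: 55.9
```

```bash
python3 - <<'E'
from h import *
rel((507,169,170))
p=arm.state()['eef_pos']
sheet([('ring',(p[0],p[1],p[2]-10.5)),('screen',(507,169,42))],'pics/c5.png')
E
```

```text
t 11.72 pos [ 382.8 -306.4  110.4] jaw -114.8 open 55.9 F [ 2.1 -0.7 -0.3]
rot [-0.01 -0.    0.24] shift [  86.9  -59.4 -483.6] dist 495.0
```

View pics/c5.png

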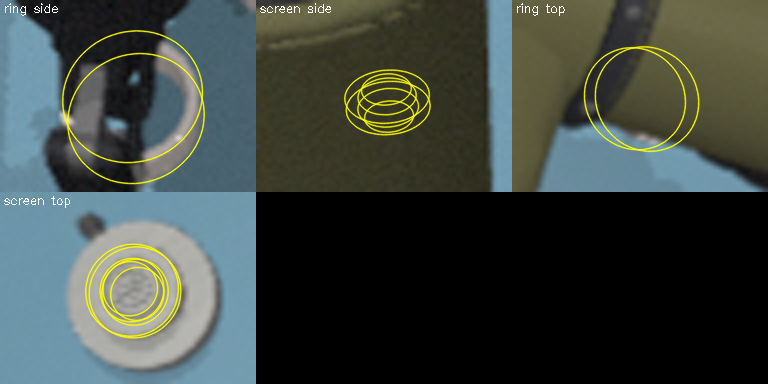

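Call:
arm_command --plan '[[[0,0,0,7,-12,-37,45],[0,0,0,14,-24,-75,45],[0,0,0,21,-36,-113,45],[0,0,0,28,-48,-151,45],[0,0,0,35,-58,-190,45]]]'

```text
time: 12.23
eef_pos: [432.1, -118.2, 169.6]
tcp_rot: [-0.152, 0.152, 0.691, -0.69]
wrist_force: [1.5, 0.1, -0.5]
opening: 55.8
```

Call:
arm_command --plan '[[[0,0,0,7,0,-39,45],[0,0,0,14,0,-78,45],[0,0,0,21,0,-117,45],[0,0,0,28,0,-156,45],[0,0,0,35,0,-195,45]]]'

```text
time: 12.65
eef_pos: [482.1, 74.1, 168.7]
tcp_rot: [-0.152, 0.152, 0.691, -0.69]
wrist_force: [1.1, -0.2, -0.4]
opening: 55.7
```

```bash
python3 - <<'E'
from h import *
rel((507,169,130))
E
```

```text
t 12.65 pos [482.1  74.1 168.7] jaw -114.8 open 55.7 F [ 1.1 -0.2 -0.4]
rot [ 0.03 -0.   -0.01] shift [ 17.1  38.7 -96.6] dist 105.0
```

Call:
arm_command --plan '[[[0,0,0,6,8,-35,45],[0,0,0,12,18,-70,45],[0,0,0,17,30,-92,45],[0,0,0,17,38,-92,45],[0,0,0,17,38,-92,45]]]'

```text
time: 13.07
eef_pos: [504.0, 163.1, 127.6]
tcp_rot: [0.153, -0.15, -0.69, 0.692]
wrist_force: [-0.6, 1.0, -1.1]
opening: 55.7
```

```bash
python3 - <<'E'
from h import *
rel((507,169,73))
p=arm.state()['eef_pos']
sheet([('ring',(p[0],p[1],p[2]-11)),('screen',(507,169,42))],'pics/c6.png')
E
```

```text
t 13.07 pos [504.  163.1 127.6] jaw -114.7 open 55.7 F [-0.6  1.  -1.1]
rot [-0.23 -0.    0.18] shift [-0.4 54.6 -6.8] dist 55.0
```

View pics/c6.png

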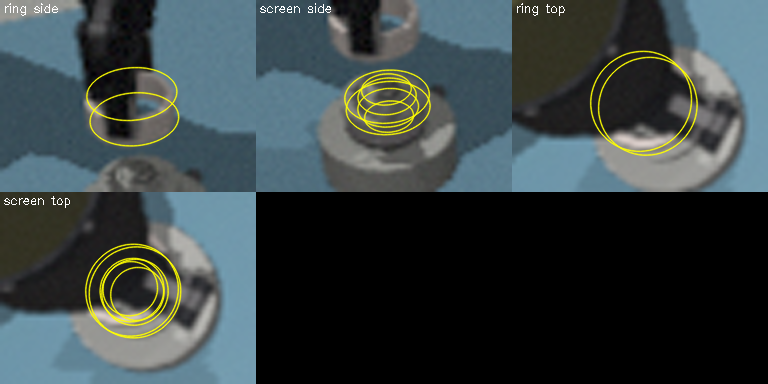

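Call:
arm_command --plan '[[[0,0,0,0,10,-5,45],[0,0,0,0,25,-5,45],[0,0,0,0,38,-5,45],[0,0,0,0,40,-5,45],[0,0,0,0,40,-5,45]]]'

```text
time: 13.58
eef_pos: [506.9, 166.3, 89.7]
tcp_rot: [0.153, -0.152, -0.69, 0.691]
wrist_force: [0.3, 0.6, 0.6]
opening: 55.5
```

```bash
python3 - <<'E'
from h import *
rel((507,169,72))
E
```

```text
t 13.58 pos [506.9 166.3  89.7] jaw -114.8 open 55.5 F [0.3 0.6 0.6]
rot [-0.1  -0.    0.05] shift [ 1.  17.7 -2.5] dist 18.0
```

Call:
arm_command --plan '[[[0,0,0,1,4,-2,45],[0,0,0,1,8,-2,45],[0,0,0,1,11,-2,45],[0,0,0,1,14,-2,45],[0,0,0,1,15,-2,45]]]'

```text
time: 14.0
eef_pos: [507.1, 169.3, 75.3]
tcp_rot: [0.152, -0.152, -0.691, 0.691]
wrist_force: [-0.2, -0.5, -1.1]
opening: 55.6
```

Call:
arm_command --plan '[[[0,0,0,0,1,0,45],[0,0,0,0,2,0,45],[0,0,0,0,2,0,45]]]'

```text
time: 14.25
eef_pos: [507.3, 169.3, 73.7]
tcp_rot: [0.152, -0.152, -0.691, 0.691]
wrist_force: [-0.6, -0.4, -1.3]
opening: 55.9
```

Call:
arm_command --plan '[[[0,0,0,0,1,0,45],[0,0,0,0,2,0,45],[0,0,0,0,2,0,45]]]'

```text
time: 14.5
eef_pos: [507.4, 169.4, 72.1]
tcp_rot: [-0.152, 0.152, 0.691, -0.691]
wrist_force: [-1.2, -0.9, 1.3]
opening: 55.6
```

Call:
arm_command --plan '[[[0,0,0,0,1,0,45],[0,0,0,0,1,0,45],[0,0,0,0,1,0,45]]]'

```text
time: 14.75
eef_pos: [507.5, 169.4, 72.1]
tcp_rot: [-0.151, 0.152, 0.691, -0.691]
wrist_force: [-3.2, -0.4, 6.1]
opening: 55.4
```

Contact at the predicted height. Release.

Call:
arm_command --plan '[[[0,0,0,0,-0.5,0,60],[0,0,0,0,-0.5,0,64],[0,0,0,0,-0.5,0,75],[0,0,0,0,-0.5,0,80]]]'

```text
time: 15.08
eef_pos: [507.2, 169.3, 71.0]
tcp_rot: [0.152, -0.152, -0.691, 0.691]
wrist_force: [0.1, -0.1, -0.1]
opening: 79.8
```

Call:
arm_command --plan '[[[0,0,0,0,-20,0,80],[0,0,0,0,-60,0,80],[0,0,0,0,-100,0,80],[0,0,0,0,-140,0,80],[0,0,0,0,-170,0,80]]]'

```text
time: 15.5
eef_pos: [507.7, 169.2, 245.1]
tcp_rot: [-0.151, 0.153, 0.691, -0.69]
wrist_force: [0.6, 0.5, -0.0]
opening: 79.8
```

```bash
python3 - <<'E'
from h import *
rel((567,-362,240))
sheet([('ring',(507,169,60)),('screen',(507,169,42))],'pics/c7.png')
E
```

```text
t 15.5 pos [507.7 169.2 245.1] jaw -114.8 open 79.8 F [ 0.6  0.5 -0. ]
rot [ 0.13 -0.   -0.14] shift [-276.6    4.8  457.3] dist 534.0
```

View pics/c7.png

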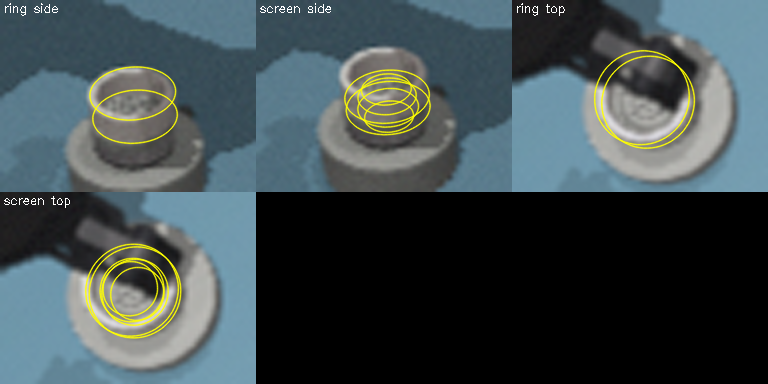

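Call:
arm_command --plan '[[[0,0,0,-20,2,33,80],[0,0,0,-40,4,67,80],[0,0,0,-61,4,101,80],[0,0,0,-82,4,136,80],[0,0,0,-103,4,171,80]]]'

```text
time: 16.02
eef_pos: [528.8, -30.8, 236.9]
tcp_rot: [0.152, -0.151, -0.691, 0.691]
wrist_force: [0.5, 0.7, -0.1]
opening: 80.0
```

Call:
arm_command --plan '[[[0,0,0,-21,0,35,80],[0,0,0,-42,0,70,80],[0,0,0,-63,0,105,80],[0,0,0,-84,0,140,80],[0,0,0,-105,0,175,80]]]'

```text
time: 16.43
eef_pos: [550.7, -234.1, 236.8]
tcp_rot: [-0.152, 0.152, 0.691, -0.691]
wrist_force: [0.7, 0.8, -0.9]
opening: 80.0
```

Call:
arm_command --plan '[[[0,0,0,-21,0,34,80],[0,0,0,-42,0,70,80],[0,0,0,-65,0,106,80],[0,0,0,-65,15,106,80],[0,0,0,-65,30,106,80]]]'

```text
time: 16.85
eef_pos: [565.2, -358.3, 205.4]
tcp_rot: [0.154, -0.153, -0.69, 0.69]
wrist_force: [0.1, 0.2, -0.3]
opening: 80.0
```

```bash
python3 - <<'E'
from h import *
rel((567,-362,64))
sheet([('ring',(507,169,60)),('screen',(507,169,42)),('tall_funnel',(567,-362,0))],'pics/d1.png')
a=eyes.grab_frame("side");b=eyes.grab_frame("top")
cv2.imwrite('pics/d2.png',cv2.resize(np.hstack([a,b]),(800,300)))
E
```

```text
t 16.85 pos [ 565.2 -358.3  205.4] jaw -115.0 open 80.0 F [ 0.1  0.2 -0.3]
rot [-0.02 -0.    0.08] shift [ -3.4 141.4   2.6] dist 141.0
```

View pics/d1.png

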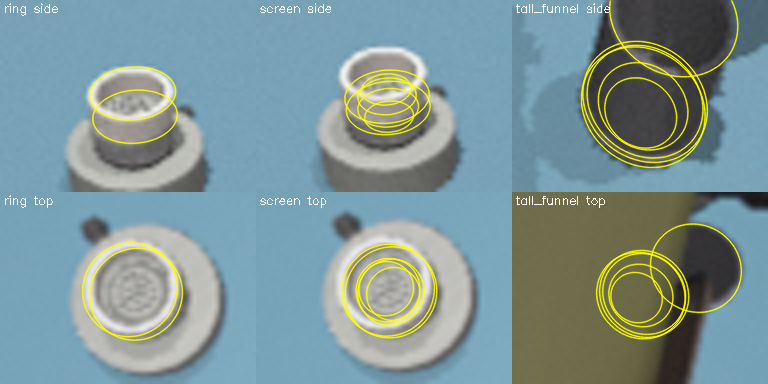

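View pics/d2.png

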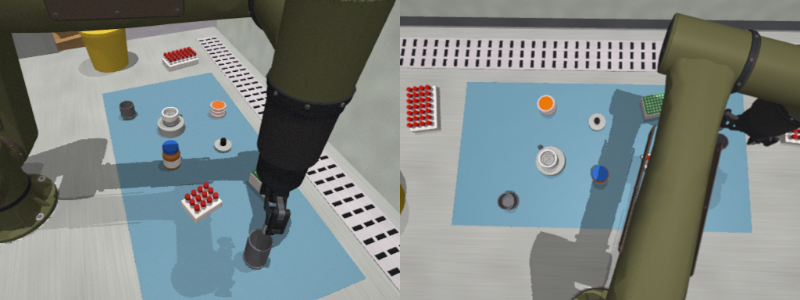

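Call:
arm_command --plan '[[[0,0,0,-2,25,1.5,80],[0,0,0,-2,60,1.5,80],[0,0,0,-2,85,1.5,80],[0,0,0,-2,88,1.5,80],[0,0,0,-2,88,1.5,80]]]'

```text
time: 17.47
eef_pos: [566.4, -357.2, 119.2]
tcp_rot: [0.152, -0.151, -0.691, 0.691]
wrist_force: [0.6, -0.7, 1.5]
opening: 79.9
```

```bash
python3 - <<'E'
from h import *
rel((567,-362,64))
a=eyes.grab_frame("side")[220:360,260:400];b=eyes.grab_frame("top")[120:260,350:490]
cv2.imwrite('pics/d3.png',np.hstack([cv2.resize(a,None,fx=2.8,fy=2.8),cv2.resize(b,None,fx=2.8,fy=2.8)]))
E
```

```text
t 17.47 pos [ 566.4 -357.2  119.2] jaw -114.7 open 79.9 F [ 0.6 -0.7  1.5]
rot [-0.05 -0.    0.09] shift [-2.6 55.2  4.1] dist 55.0
```

View pics/d3.png

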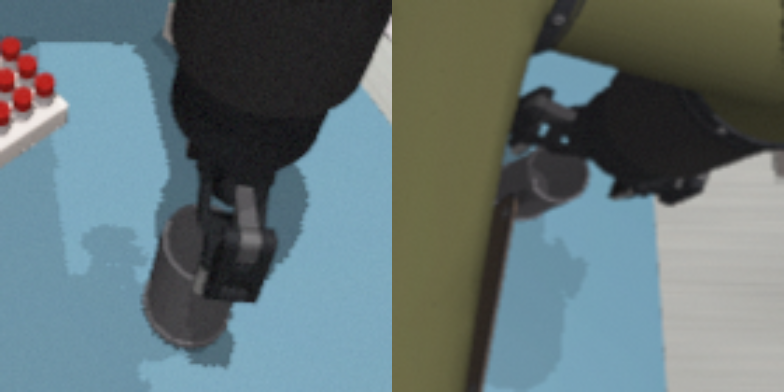

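```bash
cat >> h.py <<'E'
def gover(fn,half=45,S_=4,op=None):
    s=arm.state();p=s['eef_pos'];M=R0().as_matrix();j=M[:,2];x=M[:,0];o=s['opening']/2
    T=[]
    for n in("side","top"):
        c0=proj(n,p)[0];X0=int(np.clip(c0[0]-half,0,511-2*half));Y0=int(np.clip(c0[1]-half,0,383-2*half))
        im=eyes.grab_frame(n)[Y0:Y0+2*half,X0:X0+2*half]
        c=np.clip(cv2.resize(im,None,fx=S_,fy=S_,interpolation=cv2.INTER_CUBIC).astype(float)*1.8,0,255).astype(np.uint8)
        P=lambda q:tuple(int(v) for v in (proj(n,q)[0]+.5-[X0,Y0])*S_)
        for sg in(1,-1):
            for z,col in((0,(0,255,255)),(30,(0,255,0))):
                cv2.polylines(c,[np.array([P(p+j*sg*d+x*e+[0,0,z]) for d,e in((o,-11),(o,11),(o+15,11),(o+15,-11))])],True,col,1)
        cv2.line(c,P(p),P(p+[0,0,100]),(0,0,255),1)
        T.append(c)
    cv2.imwrite(fn,np.hstack(T))
E
python3 - <<'E'
from h import *
gover('pics/d4.png')
E
```

```text
(no output)
```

View pics/d4.png

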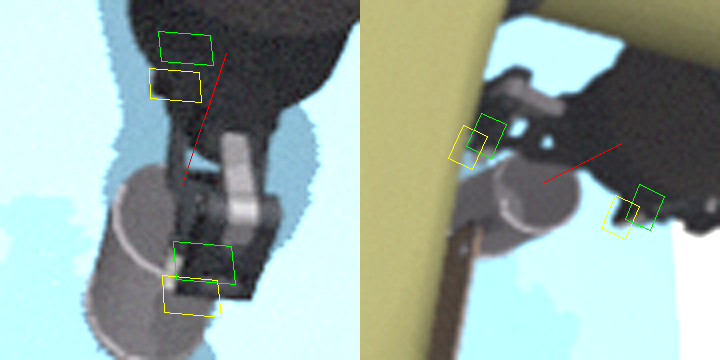

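Call:
arm_command --plan '[[[0,0,0,-2.5,4,4,80],[0,0,0,-2.5,15,4,80],[0,0,0,-2.5,30,4,80],[0,0,0,-2.5,45,4,80],[0,0,0,-2.5,54,4,80]]]'

```text
time: 18.08
eef_pos: [566.5, -362.1, 62.6]
tcp_rot: [-0.153, 0.151, 0.691, -0.69]
wrist_force: [-0.3, -0.2, -0.7]
opening: 80.5
```

```bash
python3 - <<'E'
from h import *
rel((567,-362,64))
gover('pics/d5.png')
E
```

```text
t 18.08 pos [ 566.5 -362.1   62.6] jaw -114.8 open 80.5 F [-0.3 -0.2 -0.7]
rot [0.02 0.   0.15] shift [-0.4 -1.4 -0.3] dist 1.0
```

View pics/d5.png

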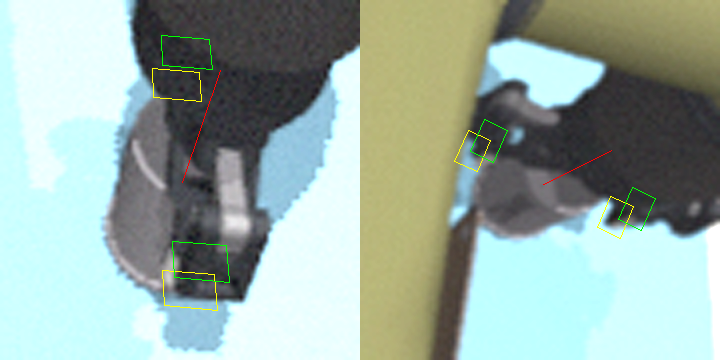

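Call:
arm_command --plan '[[[0,0,0,0,0,0,65],[0,0,0,0,0,0,60],[0,0,0,0,0,0,55],[0,0,0,0,0,0,42],[0,0,0,0,0,0,42]]]'

```text
time: 18.6
eef_pos: [568.2, -362.7, 67.1]
tcp_rot: [0.151, -0.153, -0.69, 0.691]
wrist_force: [-0.1, 0.5, 5.0]
opening: 53.1
```

Call:
arm_command --plan '[[[0,0,0,0,0,0,42],[0,0,0,0,0,0,42],[0,0,0,0,0,0,42]]]'

```text
time: 18.85
eef_pos: [568.2, -362.7, 67.1]
tcp_rot: [0.151, -0.153, -0.69, 0.691]
wrist_force: [1.1, 1.5, 5.6]
opening: 52.9
```

```bash
python3 - <<'E'
from h import *
rel((567,-362,64))
p=arm.state()['eef_pos']
sheet([('tall_funnel',(p[0],p[1],0))],'pics/d6.png')
E
```

```text
t 18.85 pos [ 568.2 -362.7   67.1] jaw -114.8 open 52.9 F [1.1 1.5 5.6]
rot [-0.02  0.   -0.17] shift [ 1.4  3.1 -0.2] dist 3.0
```

View pics/d6.png

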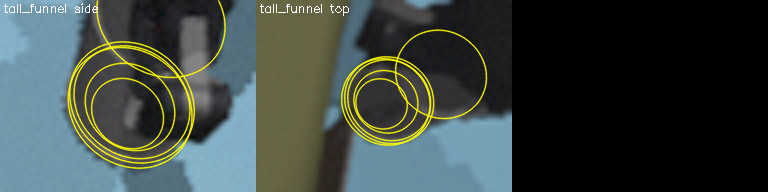

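Call:
arm_command --plan '[[[0,0,0,0,-10,0,42],[0,0,0,0,-40,0,42],[0,0,0,0,-80,0,42],[0,0,0,0,-120,0,42],[0,0,0,0,-152,0,42]]]'

```text
time: 19.37
eef_pos: [566.9, -362.6, 220.7]
tcp_rot: [0.152, -0.152, -0.69, 0.691]
wrist_force: [1.5, -0.7, -0.4]
opening: 53.1
```

```bash
python3 - <<'E'
from h import *
rel((507,169,215))
p=arm.state()['eef_pos']
sheet([('tall_funnel',(p[0],p[1],p[2]-67)),('ring',(507,169,60)),('bottle',(460,0,0))],'pics/d7.png')
E
```

```text
t 19.37 pos [ 566.9 -362.6  220.7] jaw -114.8 open 53.1 F [ 1.5 -0.7 -0.4]
rot [-0.03  0.   -0.07] shift [ 277.4    5.1 -457.4] dist 535.0
```

View pics/d7.png

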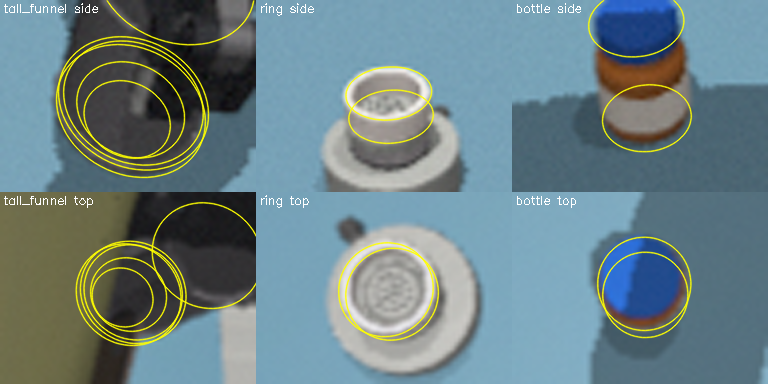

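Call:
arm_command --plan '[[[0,0,0,19,0,-31,42],[0,0,0,39,0,-65,42],[0,0,0,60,0,-99,42],[0,0,0,81,0,-134,42],[0,0,0,102,0,-169,42]]]'

```text
time: 19.88
eef_pos: [544.5, -164.6, 216.4]
tcp_rot: [-0.153, 0.151, 0.691, -0.691]
wrist_force: [1.0, 0.8, -1.0]
opening: 52.9
```

Call:
arm_command --plan '[[[0,0,0,21,0,-35,42],[0,0,0,42,0,-70,42],[0,0,0,63,0,-105,42],[0,0,0,84,0,-140,42],[0,0,0,105,0,-173,42]]]'

```text
time: 20.3
eef_pos: [521.7, 36.8, 216.7]
tcp_rot: [0.152, -0.151, -0.691, 0.691]
wrist_force: [1.2, 0.2, -2.0]
opening: 52.8
```

Call:
arm_command --plan '[[[0,0,0,20,0,-34,42],[0,0,0,42,0,-66,42],[0,0,0,60,0,-95,42],[0,0,0,68,0,-110,42],[0,0,0,68,0,-110,42]]]'

```text
time: 20.72
eef_pos: [506.1, 166.3, 216.1]
tcp_rot: [0.151, -0.15, -0.691, 0.691]
wrist_force: [-0.7, -0.1, -2.0]
opening: 53.0
```

```bash
python3 - <<'E'
from h import *
rel((507,169,160))
E
```

```text
t 20.72 pos [506.1 166.3 216.1] jaw -114.6 open 53.0 F [-0.7 -0.1 -2. ]
rot [-0.06 -0.    0.1 ] shift [ 0.2 56.1 -2.9] dist 56.0
```

Call:
arm_command --plan '[[[0,0,0,0,10,-1.5,42],[0,0,0,0,30,-1.5,42],[0,0,0,0,45,-1.5,42],[0,0,0,0,52,-1.5,42],[0,0,0,0,52,-1.5,42]]]'

```text
time: 21.13
eef_pos: [506.9, 163.3, 162.5]
tcp_rot: [0.153, -0.151, -0.689, 0.692]
wrist_force: [0.1, 0.5, -1.0]
opening: 53.3
```

```bash
python3 - <<'E'
from h import *
rel((507,169,139))
p=arm.state()['eef_pos']
sheet([('tall_funnel',(p[0],p[1],p[2]-67)),('ring',(507,169,60)),('base',(507,169,0))],'pics/d8.png')
E
```

```text
t 21.13 pos [506.9 163.3 162.5] jaw -114.9 open 53.3 F [ 0.1  0.5 -1. ]
rot [-0.21 -0.    0.15] shift [ 2.3 23.5 -5.3] dist 24.0
```

View pics/d8.png

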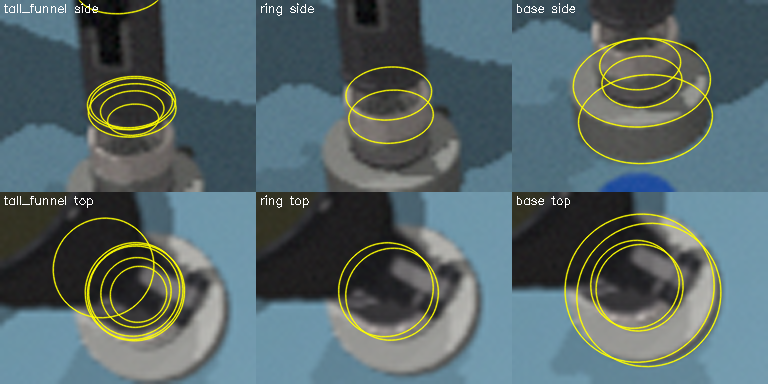

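Call:
arm_command --plan '[[[0,0,0,0,0,0,42],[0,0,0,0,0,0,42],[0,0,0,0,0,0,42]]]'

```text
time: 21.48
eef_pos: [508.2, 164.7, 166.2]
tcp_rot: [-0.152, 0.152, 0.691, -0.69]
wrist_force: [0.9, -0.8, -1.5]
opening: 53.0
```

```bash
python3 - <<'E'
from h import *
rel((507,169,139))
p=arm.state()['eef_pos']
sheet([('tall_funnel',(p[0],p[1],p[2]-67)),('ring',(507,169,60)),('base',(507,169,0))],'pics/d9.png')
c=eyes.grab_frame('side')[80:200,160:280]; c=cv2.resize(c,None,fx=5,fy=5,interpolation=cv2.INTER_CUBIC); cv2.imwrite('pics/d10.png',np.clip(c*1.6,0,255).astype(np.uint8))
E
```

```text
t 21.48 pos [508.2 164.7 166.2] jaw -114.8 open 53.0 F [ 0.9 -0.8 -1.5]
rot [ 0.06 -0.   -0.04] shift [ 2.9 27.2 -3.4] dist 28.0
```

View pics/d9.png

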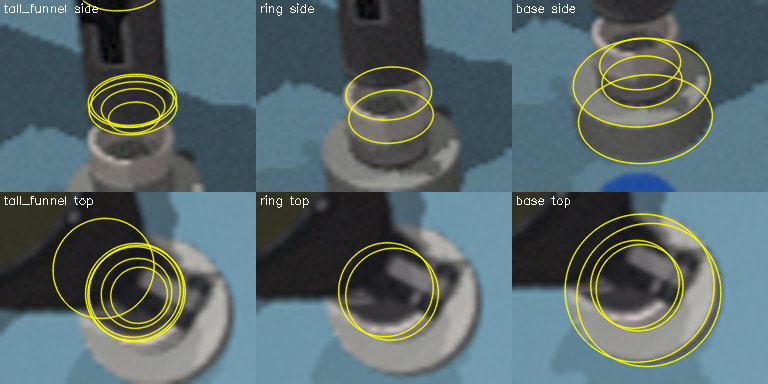

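View pics/d10.png

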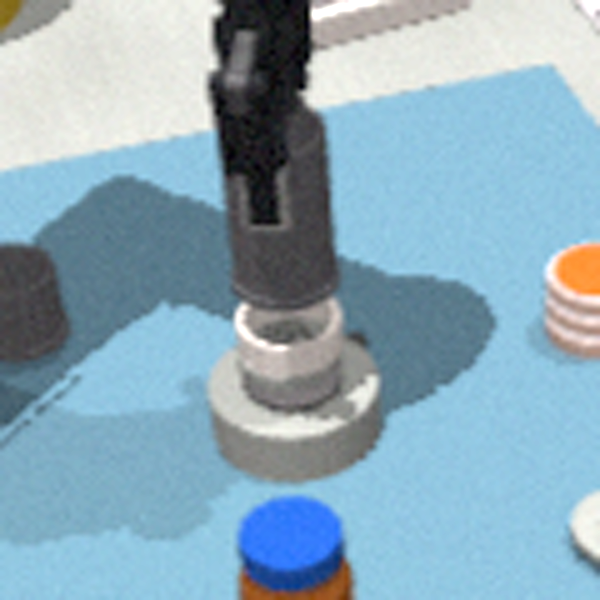

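Call:
arm_command --plan '[[[0,0,0,2.5,3,-3,42],[0,0,0,2.5,8,-3,42],[0,0,0,2.5,11,-3,42],[0,0,0,2.5,12,-3,42],[0,0,0,2.5,12,-3,42]]]'

```text
time: 22.05
eef_pos: [506.6, 168.3, 152.6]
tcp_rot: [0.152, -0.152, -0.69, 0.691]
wrist_force: [-0.1, -0.2, -0.8]
opening: 53.1
```

```bash
python3 - <<'E'
from h import *
rel((507,169,139))
p=arm.state()['eef_pos']
sheet([('tall_funnel',(p[0],p[1],p[2]-67))],'pics/d11.png')
E
```

```text
t 22.05 pos [506.6 168.3 152.6] jaw -114.8 open 53.1 F [-0.1 -0.2 -0.8]
rot [-0.06 -0.    0.03] shift [-0.1 13.6 -0.8] dist 14.0
```

View pics/d11.png

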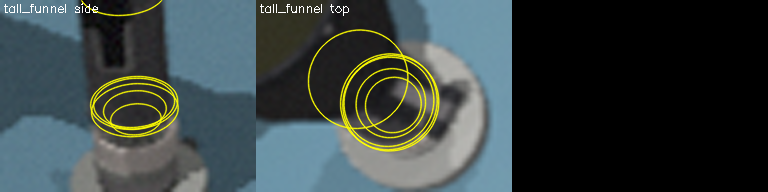

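Call:
arm_command --plan '[[[0,0,0,-1.5,2,-0.5,42],[0,0,0,-1.5,4,-0.5,42],[0,0,0,-1.5,6,-0.5,42],[0,0,0,-1.5,8,-0.5,42],[0,0,0,-1.5,9,-0.5,42]]]'

```text
time: 22.57
eef_pos: [508.3, 168.2, 143.8]
tcp_rot: [0.152, -0.152, -0.69, 0.691]
wrist_force: [-0.8, -0.6, -0.8]
opening: 52.8
```

Call:
arm_command --plan '[[[0,0,0,0,1,0,42],[0,0,0,0,2,0,42],[0,0,0,0,2,0,42]]]'

```text
time: 22.82
eef_pos: [508.3, 168.2, 142.1]
tcp_rot: [0.152, -0.152, -0.691, 0.691]
wrist_force: [-1.1, -0.3, -0.8]
opening: 53.3
```

Call:
arm_command --plan '[[[0,0,0,0,1,0,42],[0,0,0,0,2,0,42],[0,0,0,0,2,0,42]]]'

```text
time: 23.07
eef_pos: [508.3, 168.2, 140.1]
tcp_rot: [0.152, -0.152, -0.691, 0.691]
wrist_force: [-0.3, 0.1, -1.3]
opening: 52.9
```

Call:
arm_command --plan '[[[0,0,0,0,1,0,42],[0,0,0,0,1,0,42],[0,0,0,0,1,0,42]]]'

```text
time: 23.32
eef_pos: [508.4, 168.2, 139.3]
tcp_rot: [0.152, -0.152, -0.691, 0.691]
wrist_force: [-0.1, 0.8, -1.7]
opening: 53.1
```

Call:
arm_command --plan '[[[0,0,0,0,1,0,42],[0,0,0,0,1.5,0,42],[0,0,0,0,1.5,0,42]]]'

```text
time: 23.57
eef_pos: [508.7, 168.2, 139.1]
tcp_rot: [-0.151, 0.152, 0.691, -0.691]
wrist_force: [-2.2, -0.2, 4.3]
opening: 53.2
```

```bash
python3 - <<'E'
from h import *
rel((507,169,139))
sheet([('tall_funnel',(507,169,72))],'pics/d12.png')
c=eyes.grab_frame('side')[80:200,160:280]; c=cv2.resize(c,None,fx=5,fy=5,interpolation=cv2.INTER_CUBIC); cv2.imwrite('pics/d13.png',np.clip(c*1.6,0,255).astype(np.uint8))
E
```

```text
t 23.57 pos [508.7 168.2 139.1] jaw -114.8 open 53.2 F [-2.2 -0.2  4.3]
rot [ 0.03 -0.   -0.07] shift [ 1.9  0.1 -0. ] dist 2.0
```

View pics/d13.png

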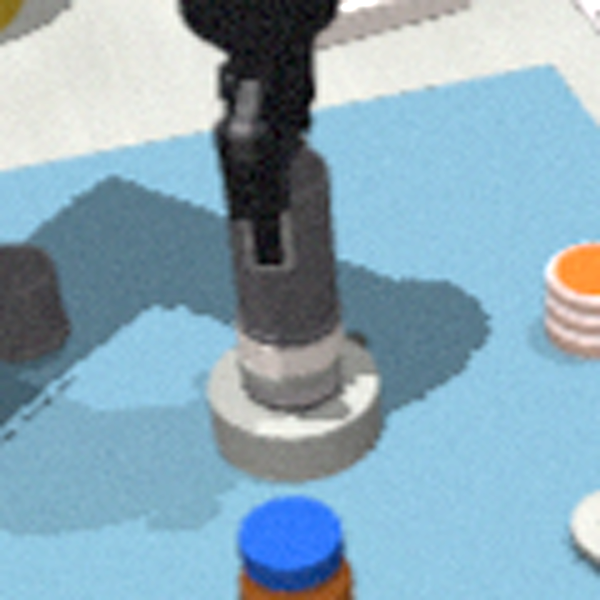

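Contact at exactly 139, and the flange sits on the ring. Release and go straight up.

Call:
arm_command --plan '[[[0,0,0,0,-0.5,0,57],[0,0,0,0,-0.5,0,62],[0,0,0,0,-0.5,0,72],[0,0,0,0,-0.5,0,80]]]'

```text
time: 24.05
eef_pos: [508.4, 168.2, 138.0]
tcp_rot: [0.152, -0.152, -0.691, 0.691]
wrist_force: [-0.0, -0.1, 1.0]
opening: 79.7
```

Call:
arm_command --plan '[[[0,0,0,0,-10,0,80],[0,0,0,0,-35,0,80],[0,0,0,0,-75,0,80],[0,0,0,0,-105,0,80]]]'

```text
time: 24.38
eef_pos: [508.6, 167.8, 246.5]
tcp_rot: [-0.151, 0.152, 0.691, -0.691]
wrist_force: [-0.1, 0.4, 0.6]
opening: 79.9
```

```bash
python3 - <<'E'
from h import *
rel((646.5,17.5,240))
sheet([('tall_funnel',(507,169,72))],'pics/d14.png')
c=eyes.grab_frame('side')[80:200,160:280]; c=cv2.resize(c,None,fx=5,fy=5,interpolation=cv2.INTER_CUBIC); cv2.imwrite('pics/d15.png',np.clip(c*1.6,0,255).astype(np.uint8))
E
```

```text
t 24.38 pos [508.6 167.8 246.5] jaw -114.8 open 79.9 F [-0.1  0.4  0.6]
rot [ 0.02 -0.   -0.09] shift [-188.2    6.7   78.6] dist 204.0
```

View pics/d15.png

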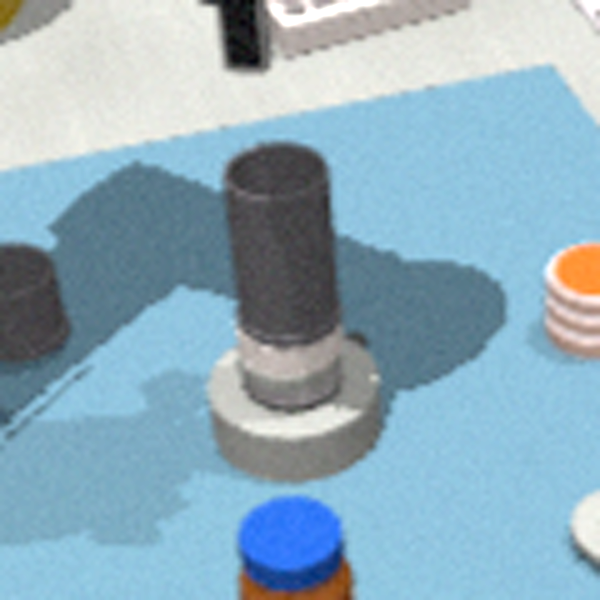

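Call:
arm_command --plan '[[[0,0,0,-35,0,15,70],[0,0,0,-73,0,31,60],[0,0,0,-111,0,46,50],[0,0,0,-149,0,62,50],[0,0,0,-186,0,78,50]]]'

```text
time: 24.95
eef_pos: [645.4, 17.8, 242.6]
tcp_rot: [0.152, -0.151, -0.69, 0.691]
wrist_force: [0.0, 1.5, 1.0]
opening: 50.1
```

Call:
arm_command --plan '[[[0,0,0,-2,35,1,50],[0,0,0,-2,75,1,50],[0,0,0,-2,115,1,50],[0,0,0,-2,150,1,50],[0,0,0,-2,165,1,50]]]'

```text
time: 25.37
eef_pos: [642.6, 17.1, 70.9]
tcp_rot: [0.155, -0.149, -0.689, 0.692]
wrist_force: [-0.7, 0.2, -0.9]
opening: 50.0
```

Call:
arm_command --plan '[[[0,0,0,0,0,0,50],[0,0,0,0,0,0,50]]]'

```text
time: 25.53
eef_pos: [645.5, 17.3, 77.7]
tcp_rot: [0.152, -0.151, -0.69, 0.691]
wrist_force: [-0.2, -0.4, 1.0]
opening: 50.1
```

```bash
python3 - <<'E'
from h import *
rel((646.5,17.5,26))
ims={n:eyes.grab_frame(n) for n in ("side","top")}
sheet([('tall_funnel',(507,169,72)),('lid',(646.5,17.5,0)),('short_funnel',(372.5,298,0))],'pics/e1.png')
gover('pics/e2.png')
E
```

```text
t 25.53 pos [645.5  17.3  77.7] jaw -114.8 open 50.1 F [-0.2 -0.4  1. ]
rot [-0.12 -0.    0.07] shift [-0.9 51.7 -0.7] dist 52.0
```

View pics/e1.png

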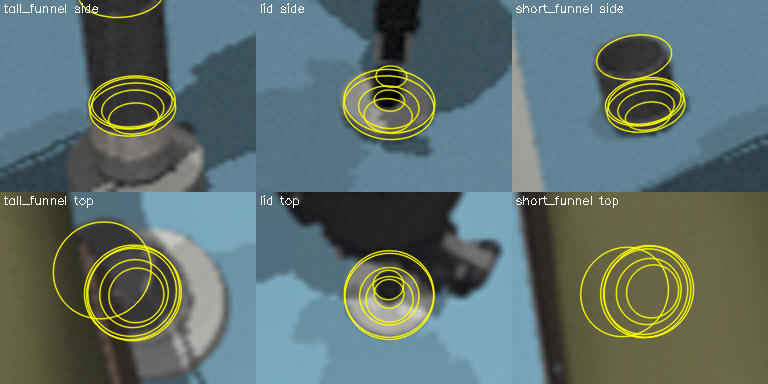

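View pics/e2.png

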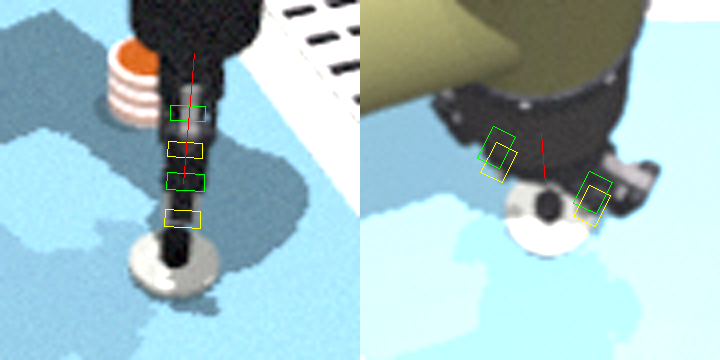

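Call:
arm_command --plan '[[[0,0,0,-0.5,15,-0.5,50],[0,0,0,-0.5,30,-0.5,50],[0,0,0,-0.5,42,-0.5,50],[0,0,0,-0.5,48,-0.5,50],[0,0,0,-0.5,48,-0.5,50]]]'

```text
time: 26.25
eef_pos: [645.8, 17.7, 28.7]
tcp_rot: [0.153, -0.151, -0.69, 0.691]
wrist_force: [0.0, 0.2, -0.7]
opening: 49.9
```

Call:
arm_command --plan '[[[0,0,0,0,0,0,50],[0,0,0,0,0,0,50]]]'

```text
time: 26.42
eef_pos: [647.3, 17.9, 31.5]
tcp_rot: [-0.151, 0.152, 0.691, -0.691]
wrist_force: [-0.7, 0.1, 0.7]
opening: 49.9
```

```bash
python3 - <<'E'
from h import *
rel((646.5,17.5,26))
gover('pics/e3.png')
E
```

```text
t 26.42 pos [647.3  17.9  31.5] jaw -114.8 open 49.9 F [-0.7  0.1  0.7]
rot [ 0.03 -0.   -0.09] shift [0.5 5.5 0.7] dist 6.0
```

View pics/e3.png

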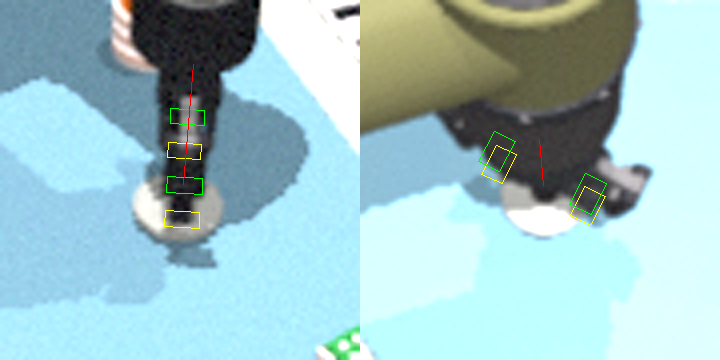

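Call:
arm_command --plan '[[[0,0,0,0,2,0,50],[0,0,0,0,4.5,0,40],[0,0,0,0,4.5,0,30],[0,0,0,0,4.5,0,20],[0,0,0,0,4.5,0,8]]]'

```text
time: 26.93
eef_pos: [646.7, 17.9, 26.0]
tcp_rot: [0.152, -0.152, -0.691, 0.691]
wrist_force: [0.1, 0.7, -0.6]
opening: 17.7
```

Call:
arm_command --plan '[[[0,0,0,0,0,0,8],[0,0,0,0,0,0,8],[0,0,0,0,0,0,8]]]'

```text
time: 27.18
eef_pos: [646.6, 17.9, 25.8]
tcp_rot: [0.152, -0.152, -0.691, 0.691]
wrist_force: [0.5, 0.2, 0.4]
opening: 17.7
```

```bash
python3 - <<'E'
from h import *
rel((646.5,17.5,26))
p=arm.state()['eef_pos']
sheet([('lid',(p[0],p[1],0))],'pics/e4.png')
E
```

```text
t 27.18 pos [646.6  17.9  25.8] jaw -114.8 open 17.7 F [0.5 0.2 0.4]
rot [-0.01  0.   -0.  ] shift [-0.  -0.2  0.4] dist 0.0
```

View pics/e4.png

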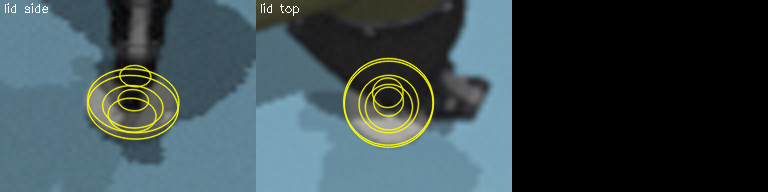

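Call:
arm_command --plan '[[[0,0,0,0,-10,0,8],[0,0,0,0,-45,0,8],[0,0,0,0,-85,0,8],[0,0,0,0,-125,0,8],[0,0,0,0,-165,0,8]]]'

```text
time: 27.7
eef_pos: [646.2, 17.7, 193.5]
tcp_rot: [0.152, -0.152, -0.691, 0.691]
wrist_force: [1.9, 1.0, -0.1]
opening: 17.5
```

Call:
arm_command --plan '[[[0,0,0,0,-30,0,8],[0,0,0,0,-44,0,8],[0,0,0,0,-44,0,8],[0,0,0,0,-44,0,8]]]'

```text
time: 28.03
eef_pos: [646.8, 18.1, 236.2]
tcp_rot: [-0.151, 0.152, 0.691, -0.69]
wrist_force: [-0.4, 0.8, -1.3]
opening: 17.8
```

```bash
python3 - <<'E'
from h import *
rel((507,169,232))
p=arm.state()['eef_pos']
sheet([('lid',(p[0],p[1],p[2]-25.8)),('tall_funnel',(507,169,72))],'pics/e5.png')
ims={n:eyes.grab_frame(n) for n in ("side","top")}
for c in (("side","top"),("side",),("top",)):
    print(c,sfit('tall_funnel',(507,169,72),c,ims))
c=ims['side'][80:200,160:280]; c=cv2.resize(c,None,fx=5,fy=5,interpolation=cv2.INTER_CUBIC); cv2.imwrite('pics/e6.png',np.clip(c*1.6,0,255).astype(np.uint8))
E
```

```text
t 28.03 pos [646.8  18.1 236.2] jaw -114.8 open 17.8 F [-0.4  0.8 -1.3]
rot [ 0.1  -0.   -0.09] shift [190.3   4.1 -78.4] dist 206.0
('side', 'top') (array([505.65174345, 163.54784511]), np.float64(951.9639761822092), {'side': np.float64(1018.5919691439524), 'top': np.float64(1426.7984363258147)})
('side',) (array([504.3813858 , 157.67992783]), np.float64(212.37951706381725), {'side': np.float64(1018.5919691439524)})
('top',) (array([508.8953737 , 167.03676909]), np.float64(735.0581521282738), {'top': np.float64(1426.7984363258147)})
```

View pics/e5.png

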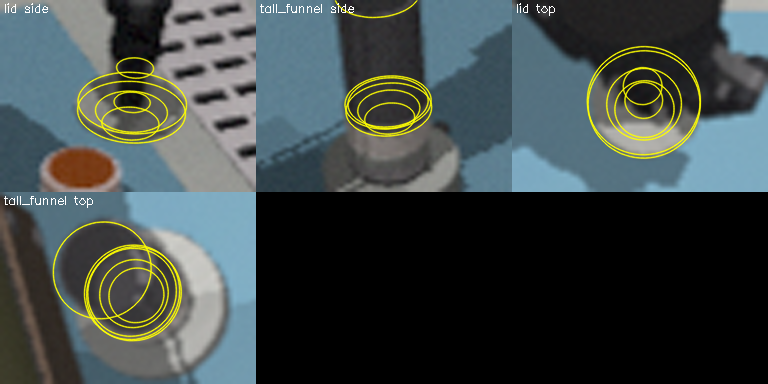

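View pics/e6.png

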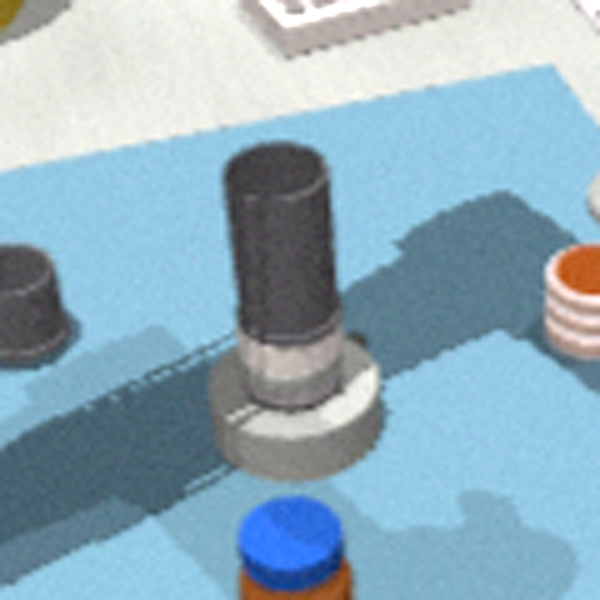

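```bash
python3 - <<'E'
from h import *
a=np.linspace(0,2*np.pi,90)
T=[]
for n in("side","top"):
    c0=proj(n,[507,169,172])[0];X0,Y0=np.int32(c0-22);S_=8
    im=eyes.grab_frame(n)[Y0:Y0+44,X0:X0+44]
    c=np.clip(cv2.resize(im,None,fx=S_,fy=S_,interpolation=cv2.INTER_CUBIC).astype(float)*2.2,0,255).astype(np.uint8)
    for dx,dy,col in((0,0,(0,255,255)),):
        uv=proj(n,np.c_[507+dx+27*np.cos(a),169+dy+27*np.sin(a),np.full(90,172)])
        cv2.polylines(c,[np.int32((uv+.5-[X0,Y0])*S_)],True,col,1)
    for d,col in(((10,0,0),(0,0,255)),((0,10,0),(0,255,0))):
        q=(proj(n,[507,169,172])[0]+.5-[X0,Y0])*S_;r=(proj(n,np.array([507,169,172])+d)[0]+.5-[X0,Y0])*S_
        cv2.line(c,tuple(np.int32(q)),tuple(np.int32(r)),col,1)
    T.append(c)
cv2.imwrite('pics/e7.png',np.hstack(T))
E
```

```text
(no output)
```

View pics/e7.png

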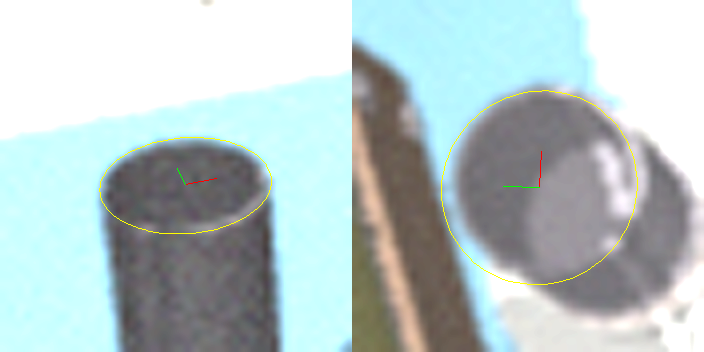

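Call:
arm_command --plan '[[[0,0,0,30,0,-12,8],[0,0,0,68,0,-28,8],[0,0,0,106,0,-44,8],[0,0,0,144,0,-59,8],[0,0,0,175,0,-72,8]]]'

```text
time: 28.75
eef_pos: [516.1, 157.9, 234.4]
tcp_rot: [0.152, -0.152, -0.691, 0.691]
wrist_force: [1.9, 0.3, 0.3]
opening: 17.5
```

Call:
arm_command --plan '[[[0,0,0,8,0,-3,8],[0,0,0,14,0,-6,8],[0,0,0,14,0,-6,8],[0,0,0,14,0,-6,8],[0,0,0,14,0,-6,8]]]'

```text
time: 29.17
eef_pos: [508.4, 167.2, 234.4]
tcp_rot: [0.152, -0.152, -0.69, 0.691]
wrist_force: [0.4, -0.5, -0.4]
opening: 17.6
```

```bash
python3 - <<'E'
from h import *
rel((507.5,168.5,190))
E
```

```text
t 29.17 pos [508.4 167.2 234.4] jaw -114.9 open 17.6 F [ 0.4 -0.5 -0.4]
rot [-0.06 -0.    0.01] shift [ 1.3 44.4 -0.9] dist 44.0
```

Call:
arm_command --plan '[[[0,0,0,1,8,-0.5,8],[0,0,0,1,18,-0.5,8],[0,0,0,1,25,-0.5,8],[0,0,0,1,28,-0.5,8],[0,0,0,1,28,-0.5,8]]]'

```text
time: 29.58
eef_pos: [506.7, 168.4, 205.1]
tcp_rot: [0.153, -0.151, -0.69, 0.691]
wrist_force: [-0.4, 0.5, -1.1]
opening: 17.5
```

Call:
arm_command --plan '[[[0,0,0,0,0,0,8],[0,0,0,0,0,0,8]]]'

```text
time: 29.75
eef_pos: [507.2, 168.8, 207.2]
tcp_rot: [-0.152, 0.152, 0.691, -0.691]
wrist_force: [0.1, 0.5, -0.0]
opening: 17.8
```

```bash
python3 - <<'E'
from h import *
rel((507.5,168.5,190))
p=arm.state()['eef_pos']
sheet([('lid',(p[0],p[1],p[2]-25.8))],'pics/e8.png')
c=eyes.grab_frame('side')[60:180,160:280]; c=cv2.resize(c,None,fx=5,fy=5,interpolation=cv2.INTER_CUBIC); cv2.imwrite('pics/e9.png',np.clip(c*1.6,0,255).astype(np.uint8))
E
```

```text
t 29.75 pos [507.2 168.8 207.2] jaw -114.8 open 17.8 F [ 0.1  0.5 -0. ]
rot [ 0.01 -0.   -0.03] shift [-0.4 17.2  0.2] dist 17.0
```

View pics/e8.png

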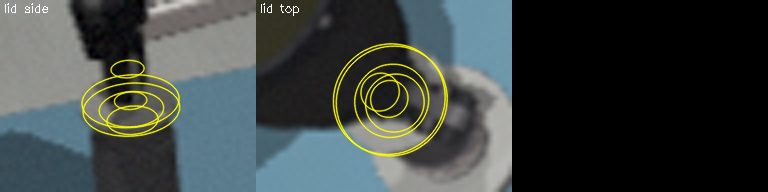

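View pics/e9.png

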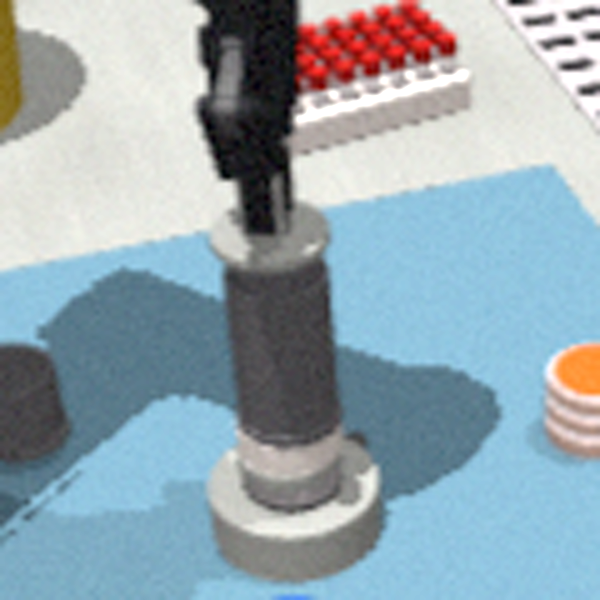

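Call:
arm_command --plan '[[[0,0,0,-1,3,0,8],[0,0,0,-1,6,0,8],[0,0,0,-1,9,0,8],[0,0,0,-1,12,0,8],[0,0,0,-1,13,0,8]]]'

```text
time: 30.32
eef_pos: [507.7, 168.4, 192.9]
tcp_rot: [0.152, -0.151, -0.69, 0.691]
wrist_force: [0.2, -0.3, -0.5]
opening: 18.1
```

Call:
arm_command --plan '[[[0,0,0,0,1,0,8],[0,0,0,0,2,0,8],[0,0,0,0,2,0,8]]]'

```text
time: 30.57
eef_pos: [507.9, 168.4, 191.6]
tcp_rot: [0.152, -0.152, -0.691, 0.691]
wrist_force: [0.4, 0.2, -0.6]
opening: 17.8
```

Call:
arm_command --plan '[[[0,0,0,0,1,0,8],[0,0,0,0,2,0,8],[0,0,0,0,2,0,8]]]'

```text
time: 30.82
eef_pos: [508.0, 168.4, 189.8]
tcp_rot: [0.152, -0.152, -0.691, 0.691]
wrist_force: [-0.3, -1.0, -0.9]
opening: 17.6
```

Call:
arm_command --plan '[[[0,0,0,0,1,0,8],[0,0,0,0,1,0,8],[0,0,0,0,1,0,8]]]'

```text
time: 31.07
eef_pos: [508.2, 168.4, 189.7]
tcp_rot: [-0.151, 0.152, 0.691, -0.69]
wrist_force: [-1.2, -0.8, 4.5]
opening: 17.8
```

Contact at the expected height (190). Release and look.

Call:
arm_command --plan '[[[0,0,0,0,-0.5,0,22],[0,0,0,0,-0.5,0,28],[0,0,0,0,-0.5,0,36],[0,0,0,0,-0.5,0,45],[0,0,0,0,-0.5,0,45]]]'

```text
time: 31.48
eef_pos: [507.9, 168.4, 189.0]
tcp_rot: [0.152, -0.152, -0.69, 0.691]
wrist_force: [-0.4, -0.2, -0.3]
opening: 44.9
```

Call:
arm_command --plan '[[[0,0,0,0,-10,0,45],[0,0,0,0,-30,0,45],[0,0,0,0,-50,0,45],[0,0,0,30,-60,-10,45],[0,0,0,65,-60,-20,45]]]'

```text
time: 31.9
eef_pos: [458.4, 213.6, 252.7]
tcp_rot: [-0.152, 0.154, 0.691, -0.689]
wrist_force: [-0.2, 1.5, -0.6]
opening: 44.9
```

Call:
arm_command --plan '[[[0,0,0,20,0,-20,45],[0,0,0,40,0,-50,45],[0,0,0,50,0,-85,45],[0,0,0,50,0,-120,45],[0,0,0,50,0,-120,45]]]'

```text
time: 32.32
eef_pos: [462.5, 348.1, 246.2]
tcp_rot: [0.152, -0.15, -0.689, 0.692]
wrist_force: [-0.6, -0.7, -2.1]
opening: 45.1
```

```bash
python3 - <<'E'
from h import *
rel((507.5,168.5,190))
sheet([('lid',(507,169,164)),('tall_funnel',(507,169,72)),('base',(507,169,0)),('short_funnel',(372.5,298,0)),('bottle',(460,0,0))],'pics/f1.png')
c=eyes.grab_frame('side')[60:180,160:280]; c=cv2.resize(c,None,fx=5,fy=5,interpolation=cv2.INTER_CUBIC); cv2.imwrite('pics/f2.png',np.clip(c*1.6,0,255).astype(np.uint8))
E
```

```text
t 32.32 pos [462.5 348.1 246.2] jaw -114.6 open 45.1 F [-0.6 -0.7 -2.1]
rot [-0.26 -0.    0.08] shift [-115.8   56.7  144.2] dist 193.0
```

View pics/f1.png

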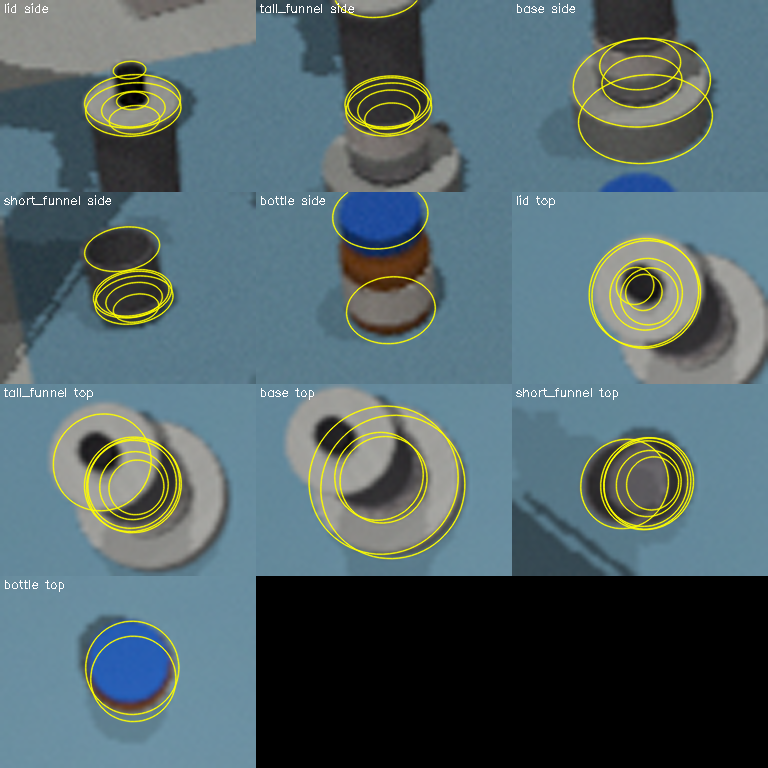

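View pics/f2.png

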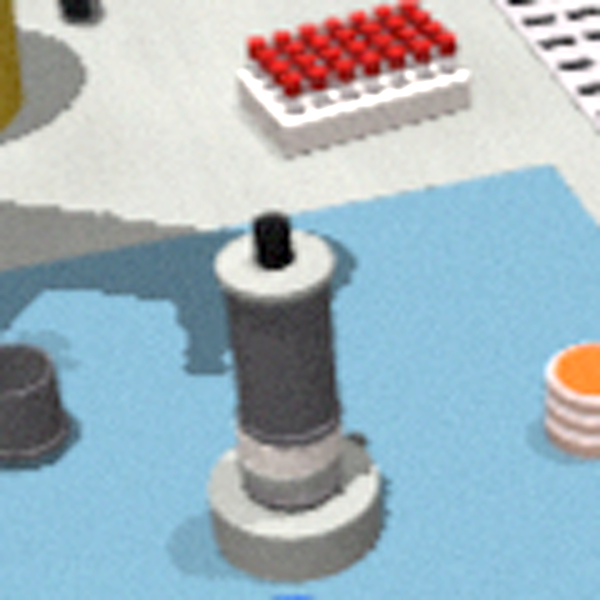

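The pictures show the lid level and concentric on the funnel (knob at about column 272, row 240 in the side crop). The whole stack matches the expected seated outlines, and the short funnel and jar are unmoved. I'll let the arm settle, then hand in.

Call:
arm_command --plan '[[[0,0,0,0,0,0,45],[0,0,0,0,0,0,45],[0,0,0,0,0,0,45]]]'

```text
time: 32.72
eef_pos: [462.4, 343.1, 250.4]
tcp_rot: [-0.152, 0.152, 0.691, -0.69]
wrist_force: [0.1, -0.6, -0.7]
opening: 45.1
```

```bash
python3 - <<'E'
from cell import job, arm
print(arm.state()['wrist_force'].round(1)); print(job.close_job())
E
```

```text
[ 0.1 -0.6 -0.7]
the job is handed in; nothing more can be done
None
```

I stacked the screen, ring, tall funnel and lid on the suction base in that order and handed the job in at about 33 s; no verdict was reported.

**Seating:** each part met its seat with a light push of 4 to 10 N. The contact height was within about 1 mm of what I predicted (screen 1.4 mm high).

**Final pictures:** outlines drawn at the seated positions fit the parts in both cameras to about 1–2 mm. The lid is level on the funnel. The short funnel and jar are where they started, and the gripper is clear with no load on the wrist.

**Checks that disagreed:**
- The fingers looked 4–8 mm off in the side view compared with the reported tool position. The parts still landed on axis, so I put this down to perspective and the shape of the fingers.
- The finger opening read 1 to 3 mm under the true widths.
- An automatic outline fit of the seated funnel failed because the stack and its shadow confused it, so I judged the funnel by overlay instead.
- The arm swung by up to 5 mm after fast moves, so I let it settle before each fit.

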